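Open the tea box and put the tin on its sloped rest

TASK

Open the glazed lid of the wooden tea box, which has a bar handle, until it leans back on its stop and stays there by itself; do not let it slam in either direction. Then put the green tea tin gently on the sloped dark steel rest inside the box: upright in relation to the slope, flat on it, one long side against the lip at its low edge, about in the middle of its width. Leave the lid open, and do not disturb the jar in the box, the salt shaker or the mug.

Things in the scene. Friction and masses are not known exactly. Their poses are not given: they have to be found in the camera images.
- teabox: open-topped light wooden box, fixed to the counter, 180 (x, front to back) x 260 (y) x 100 mm high, walls 8 mm and floor 8 mm thick; origin at the centre of its underside; its front looks along its own -x, roughly to the robot
- lid (a joint): angle of the lid (wooden frame with a clear pane, 180 x 260 x 12 mm, about 0.3 kg) on the hinge along the box's far (+x) top rim: 0 = shut, 1.745 rad (100 degrees) = leaning back on its stop. The hinge turns freely: the lid falls shut if let go before upright (1.57) and falls back onto the stop beyond
- lid_hinge (a point): point on the hinge line, middle of the box's width, 90 mm behind the box's centre and 100 mm above the counter; turns with the lid; y along the hinge; the lid extends to its -x
- lid_handle (a point): middle of the lid's handle, a round steel bar 10 mm thick and 120 mm long along the lid's y, held at both ends 40 mm in front of the lid's front edge (35 mm clear gap between bar and lid), 106 mm above the counter when shut, 220 mm from the hinge line; axes turn with the lid
- tin: green tea tin with a brass band and a pale panel on top, loose, 44 (x) x 90 (y) x 50 mm high, about 0.2 kg, upright on the counter at first; origin at the centre of its underside, z up. It can be gripped only across its 44 mm
- rest: dark steel rest, 100 mm wide, fixed on the box's floor in the left or the right half of the box, with its axes parallel to the box's; a plate that slopes 28 degrees down towards the box's front, 66 mm long, with a lip 8 mm high and 5 mm thick along its low edge; origin on the box's floor under the middle of the rest
- seat (a point): point on the rest's sloped face where the centre of the tin's underside belongs when a long side touches the lip (the lip's inner face is 22 mm down the slope from here), middle of the width; 32 mm above the counter; x up the slope (towards the back of the box), y along the lip, z square to the slope (leans 28 degrees from vertical towards the box's front)
- jar: bystander: amber glass jar with a steel cap, 52 mm across, 70 mm high, loose in the other half of the box; origin under its centre
- salt: bystander: white salt shaker with a domed steel cap, 50 mm across, 68 mm high, loose on the counter; origin under its centre
- mug: bystander: blue mug, 80 mm across, 85 mm high, loose on the counter; origin under its centre
Things that resemble listed ones, but are neither listed nor needed, are in the scene too. What is shaped like the tin but pink or red is not meant.

How it is judged:
On the way, in this order (a step that is already met when the one before it is completed fails the run):
1. the lid leans back on its stop (value of joint lid above 1.68 rad and contact force between the fingers and lid below 0.2 N), for 0.3 s.
2. the tin lies on the sloped rest against its lip (x of tin in the frame of seat between -0.006 and 0.012 m and y of tin in the frame of seat between -0.02 and 0.02 m and z of tin in the frame of seat between -0.006 and 0.006 m and angle between the z axis of tin and the z axis of seat, either way round below 0.12 rad and angle between the y axis of tin and the y axis of seat, either way round below 0.2 rad), for 0.2 s.
At the end, for the whole second after the job is handed in: Lid over 1.68 rad. Tin at rest on the slope: underside centre -6 to +12 mm from the seat point along the slope, within 20 mm across and 6 mm square to it, upright within 0.12 rad of its normal, long side within 0.2 rad of the lip (all of step 2 and value of joint lid above 1.68 rad and contact force between tin and rest above 0.3 N and linear speed of tin below 0.02 m/s); the robot touches nothing.
It fails at once if the lid slams (turns faster than 3 rad/s) (velocity of joint lid above 3 rad/s or velocity of joint lid below -3 rad/s).
It fails at once if the tin is pressed on the rest with more than 100 N (contact force between tin and rest above 100 N).
It fails at once if the tin is dropped into the box, or let go there while still tilted against the slope (distance between tin and seat below 0.12 m and contact force between the fingers and tin below 0.05 N and (linear speed of tin above 0.45 m/s or angle between the z axis of tin and the z axis of seat, either way round above 0.2 rad)).
It fails at once if the jar, the salt shaker or the mug is moved by more than 25 mm or tipped over (distance of any of jar, salt, mug from where it was at the start of the episode above 0.025 m or angle between any of jar, salt, mug's own z axis and vertical above 0.4 rad).
It also fails if it takes over 61 s, if anything falls off the work surface, if the arm or the gripper's body presses on something with over 40 N, if the wrist force passes 120 N, or if a joint passes its speed limit or range.

ROBOT

A 7-joint arm with a two-finger parallel gripper is mounted at the origin on the work surface. World frame = base frame: x ahead of the robot, y to its left, z up, the work surface at z = 0. Lengths are in m, angles in rad, forces in N, time in s.
With the tool pointing down it reaches from about 0.425 to 0.925 m from the base axis. Payload 6.8 kg.
Tool frame: the origin (TCP) lies midway between the tips of the shut fingers; the grasp point (between the pads) lies 19 mm behind it (r.grip_depth is the distance from the TCP to the grasp point, in m); z points along the fingers, y is the line along which they close (so a half turn about z gives the same grasp; the last joint's range is limited). The gripper opens to 85 mm and grips with 20 to 120 N. Pads are 22 mm wide; open, the fingers measure 114 mm over their backs; the gripper's body (76 mm by 85 mm) begins 54 mm behind the grasp point. The pads swing forward as they close: fully open they stand 13 mm farther back than shut.
Start: joints at [1.032, 0.477, 0.022, 1.555, -0.011, 1.109, -0.083], TCP at [0.282, -0.613, 0.231] pointing down, gripper open.
Joint ranges: [-2.96, 2.96], [-0.34, 2.1], [-1.41, 1.46], [0.24, 2.44], [-1.37, 4.51], [0.17, 1.92], [-2.96, 2.96]. Speed limits (rad/s): [2.39, 2.39, 3.14, 3.14, 3.14, 3.14, 3.14].

INTERFACE

Orientations are given as a rotation vector (axis times angle).
In Python, from bench import telemetry, grab_frame, calibration, order, silhouettes, r gives the robot as it stands.
- The arm moves only by the tool apply_moves, never from a script. Its argument "moves" is a list of rows, each a list of 7 numbers: the turn, a rotation vector about the tool's x, y, z scaled (see below), then the shift along the tool's x, y, z scaled (see below), then the opening, from -1 (shut) to 1 (fully open). A call has exactly 8 rows; each row shifts and turns the commanded pose from where the row before left it, along the tool's axes as they then stand; what a row does not reach is not made up. The controller multiplies each number of a shift by 1000 mm and each number of a turn by 6 degrees. A row lasts 1/12 s, in which the tool goes at most 41.7 mm and 7.16 degrees, less where a joint would pass 70% of its speed; a pose out of reach is approached as far as the arm can. A call with a number of a shift or a turn outside -1 to 1 is refused whole. A call with a gripper value outside its range is refused whole. The fingers move at their own pace and stop on an object; "grip_force" is the grip in N (left out, the last holds). Time passes only in rows, so rows that do not move let the fingers close, or fill a call up. It gives the time, the measured TCP pose, the force, the opening and the grip force at its end, in the units of the state.
- telemetry.get_obs(): the state, without advancing time (a new reading comes with each control period).
- grab_frame(name): name is "scene" or "top" or "wrist"; returns the picture (384x512x3 uint8, blue, green, red); there is no depth.
- calibration(name): a dict with "fx", "fy", "cx", "cy" (pixels), "k1" (the pictures are not rectified: a ray, as slopes to the right and down, at radius r is drawn at 1 + k1 r^2 times it, then the intrinsics apply), "world_from_camera" (4x4, takes a point from camera to world coordinates); the wrist camera has in their place "mount" (4x4, takes a point from camera to tool coordinates, whose origin is the TCP and whose axes are the flange's). Camera axes: x right, y down, z forward; pixel columns grow to the right and rows downward; lengths in m; the calibration is good to about 2 mm. A picture is of the moment at which its call begins: read the wrist's pose just before it. calibration takes no time and is no camera call.
- order.hand_in(): hands the job in; it is judged then, once.
Trained networks look in the newest picture that a camera, given by its name, has taken for a name from the list of things; names that differ only in an ending like _2 or _b are one class to them, and where a whole thing is asked for, a point or a joint stands for the part that bears it (a point fixed in the world has none). Each returns a list of dicts, best first, with "p" (0 to 1); they miss things now and then, are a little off and sometimes report something else, mostly with a low value. They report only what shows in the picture. A call takes as long as a camera call. They do not tell look-alikes from the thing itself.
- silhouettes(thing, camera): "mask" (384x512 bool, what is visible of it) and "extent" ([centre column, centre row, width, height] in pixels, round what is visible of it).
The state is a dict: "clock": time; "joints": joint angles; "qvel": joint speeds; "tau": joint torques, N m; "tcp_pos": TCP position; "orientation": TCP orientation; "contact_force": force on the tool from outside, world axes, zero at the start; "moment": the same for the moment, N m; "grip_width": finger opening in m; "gripper_force": force on a finger pad.
Only numpy, scipy, OpenCV 4.12 (cv2) and the standard library are available. Lean on these libraries where they do the work, as an engineer would, in place of code of your own. Each camera call takes 0.05 s, during which the arm holds its last target. There are 200 camera calls.

## Working session

There is one attempt and no reset: what is moved stays moved. The work goes in short steps, Python scripts to look and compute and a tool call to move; the robot and the scene stay as the last step left them, time stands still between calls to the robot, and variables do not carry over. Pictures are saved under pics/ and viewed, at most 10 in all, crops included, and the job is handed in when it is done.

Besides the shell and the picture viewer there is one more tool, called after "Call:" in YAML: its name, and indented under it one key for each argument. apply_moves: Moves the arm, as the interface text tells. Its arguments: {"type":"object","properties":{"moves":{"type":"array"},"grip_force":{"type":"number"}},"required":["moves"]}

```bash
mkdir -p pics; ls; python3 - <<'E'
from bench import telemetry, grab_frame, calibration, order, silhouettes, r
import cv2, numpy as np
np.set_printoptions(precision=4,suppress=True)
o=telemetry.get_obs(); print(o)
for n in("scene","top"):
    cv2.imwrite(f"pics/{n}0.png",grab_frame(n)); print(n,calibration(n))
    for t in("teabox","lid","tin","rest","jar","salt","mug"):
        for s in silhouettes(t,n)[:3]: print(n,t,round(s["p"],2),np.round(s["extent"],1))
print(calibration("wrist"))
a=cv2.imread("pics/scene0.png");b=cv2.imread("pics/top0.png")
E
```

```text
pics
{'clock': 0.0, 'joints': array([ 1.0319,  0.4778,  0.0224,  1.5565, -0.0115,  1.1093, -0.0831]), 'qvel': array([-0.0002, -0.0003,  0.0005,  0.0019,  0.0004, -0.0007,  0.001 ]), 'tau': array([ -0.0007, -59.6449,   1.6073, -28.1196,   0.0124,   0.0094,
        -0.    ]), 'tcp_pos': array([ 0.2816, -0.6128,  0.2303]), 'orientation': array([-3.0673, -0.6711,  0.0009]), 'contact_force': array([-0.1388,  0.4561,  0.4518]), 'moment': array([ 0.0641,  0.0186, -0.0143]), 'gripper_force': 0.0, 'grip_width': 0.08556863740129875}
scene {'fx': 423.6415648001494, 'fy': 423.6415648001494, 'cx': 251.19506375466742, 'cy': 192.79076902263122, 'k1': 0.054277843418574556, 'world_from_camera': array([[-0.7308,  0.4503, -0.5129,  1.0837],
       [ 0.6823,  0.5028, -0.5307,  0.4001],
       [ 0.0189, -0.7378, -0.6747,  0.7262],
       [ 0.    ,  0.    ,  0.    ,  1.    ]])}
scene teabox 0.73 [327.5 248.1 157.8 144.3]
scene lid 0.74 [328.9 233.8 162.5 115.2]
scene lid 0.23 [328.4 249.3 160.9 144.1]
scene tin 0.82 [200.3 175.7  37.3  32.4]
scene tin 0.81 [189.6 144.   27.5  26.6]
scene tin 0.65 [243.4 1
[... 455 characters left out ...]
0.9965,  1.0063],
       [ 0.    ,  0.    ,  0.    ,  1.    ]])}
top teabox 0.79 [173.3 215.6 121.4 107.3]
top lid 0.74 [171.4 218.8 118.7 102. ]
top tin 0.92 [380.4 224.9  41.9  24.1]
top tin 0.78 [325.2 196.7  39.4  28.3]
top tin 0.62 [273.6 205.8  19.9  37.6]
top salt 0.77 [304.9 260.   21.1  21.6]
top salt 0.57 [324.  196.9  43.   26.9]
top mug 0.55 [287.8 138.6  38.6  45.1]
{'fx': 292.238322558423, 'fy': 292.238322558423, 'cx': 259.6451372295684, 'cy': 194.44407216922505, 'k1': 0.014875165544204797, 'mount': array([[-0.0007, -0.9447, -0.328 ,  0.085 ],
       [ 1.    , -0.0011,  0.0012, -0.0009],
       [-0.0015, -0.328 ,  0.9447, -0.1427],
       [ 0.    ,  0.    ,  0.    ,  1.    ]])}
```

```bash
python3 -c "
import cv2
a=cv2.imread('pics/top0.png')[100:330,80:450];cv2.imwrite('pics/top0c.png',cv2.resize(a,None,fx=2.1,fy=2.1,interpolation=2))
a=cv2.imread('pics/scene0.png')[100:350,130:450];cv2.imwrite('pics/scene0c.png',cv2.resize(a,None,fx=2.3,fy=2.3,interpolation=2))"
```

```text
(no output)
```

View pics/top0c.png

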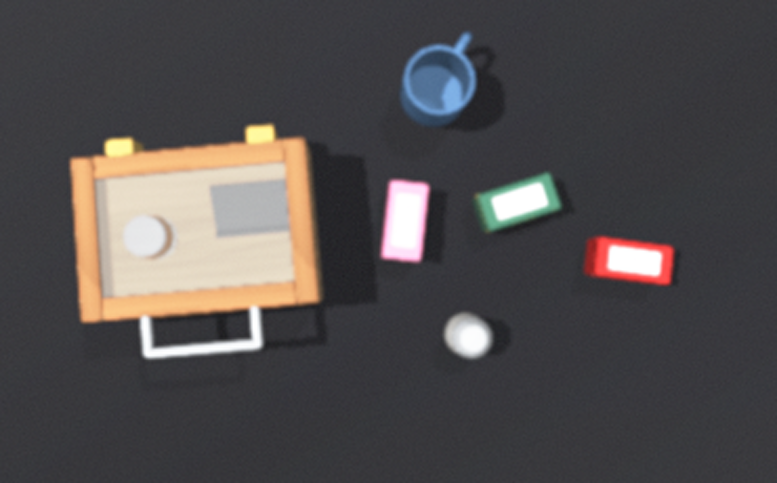

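View pics/scene0c.png

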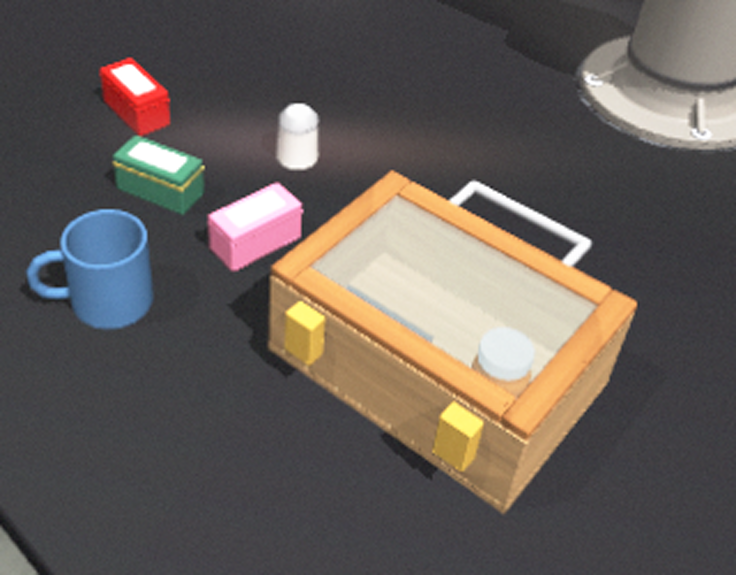

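The top view shows the tea box on the left, with the handle bar at crop (149,353)-(260,346). The rest is in its right half and the jar cap in its left. The green tin is at crop (518,201), between pink and red look-alikes. The scene view agrees: tin at (158,170), salt at (298,135), mug at (105,268). Next I'll fit the poses.

```bash
cat > h.py <<'E'
import numpy as np, cv2
from bench import telemetry, grab_frame, calibration, order, silhouettes, r
from scipy.optimize import least_squares, minimize
from scipy.spatial.transform import Rotation as R
np.set_printoptions(precision=4,suppress=True)
def wfc(n,o=None):
    c=calibration(n)
    if n!="wrist": return c,np.array(c["world_from_camera"])
    T=np.eye(4);T[:3,:3]=R.from_rotvec(o["orientation"]).as_matrix();T[:3,3]=o["tcp_pos"]
    return c,T@c["mount"]
def proj(P,n,o=None):
    c,T=wfc(n,o);q=(np.atleast_2d(P)-T[:3,3])@T[:3,:3];s=q[:,:2]/q[:,2:]
    s=s*(1+c["k1"]*(s**2).sum(1,keepdims=True));return s*[c["fx"],c["fy"]]+[c["cx"],c["cy"]]
def Tb(x,y,yaw,z=0):
    T=np.eye(4);T[:3,:3]=R.from_euler("z",yaw).as_matrix();T[:3,3]=[x,y,z];return T
def ap(T,P): return np.asarray(P)@T[:3,:3].T+T[:3,3]
def fitpts(obs,x0):  # obs: list of (cam, local pts, pix); params x,y,yaw,dz
    f=lambda p:np.concatenate([(proj(ap(Tb(*p),L),n)-u).ravel() for n,L,u in obs])
    s=least_squares(f,x0,loss="soft_l1");return s.x,f(s.x)
def boxpts(a,b,h): return np.array([[i*a/2,j*b/2,k*h] for i in(-1,1) for j in(-1,1) for k in(0,1)])
def fitmask(masks,P,x0):
    def cost(p):
        c=0
        for n,m in masks:
            hull=cv2.convexHull((proj(ap(Tb(*p),P),n)*16).astype(np.int32).reshape(-1,1,2))
            g=np.zeros(m.shape,np.uint8);cv2.fillConvexPoly(g,hull,255,cv2.LINE_AA,4)
            g=g/255.;c+=1-np.minimum(g,m).sum()/np.maximum(g,m).sum()
        return c
    s=minimize(cost,x0,method="Nelder-Mead",options=dict(initial_simplex=np.array([x0]+[np.array(x0)+d for d in np.diag([.01,.01,.15]+[.008]*(len(x0)-3))]),maxiter=400));return s.x,s.fun
def green(im):
    h=cv2.cvtColor(im,cv2.COLOR_BGR2HSV);return cv2.inRange(h,(60,80,30),(90,255,255))
E
cat > a.py <<'E'
from h import *
lid=np.array([[.09,.13,.112],[.09,-.13,.112],[-.09,-.13,.112],[-.09,.13,.112]])
bar=np.array([[-.13,.06,.106],[-.13,-.06,.106]])
ut=np.array([[72,158],[306,138],[321,300],[82,321],[149,353],[260,346]])/2.1+[80,100]
us=np.array([[515,432],[272,268],[397,172],[635,302],[588,243],[474,184]])/2.3+[130,100]
L=np.vstack([lid,bar])
p,e=fitpts([("top",L,ut),("scene",L,us)],[.5,.1,0,0]);print("box",p,e.reshape(-1,2))
ms=[]
for n in("top","scene"):
    g=green(cv2.imread(f"pics/{n}0.png"));c=max(cv2.findContours(g,0,1)[0],key=cv2.contourArea)
    m=np.zeros(g.shape,np.uint8);cv2.drawContours(m,[cv2.convexHull(c)],-1,1,-1);ms.append((n,m.astype(float)));print(n,cv2.boundingRect(c))
print("tin",fitmask(ms,boxpts(.044,.09,.05),[.5,-.24,.2,0]), fitmask(ms,boxpts(.044,.09,.05),[.5,-.24,1.7,0]))
# rest plate outline and jar cap in top view -> box frame at z
def ray(n,u,z):
    c,T=wfc(n);s=(np.array(u)-[c["cx"],c["cy"]])/c["fx"];k=s.copy()
    for _ in range(5): k=s/(1+c["k1"]*(k@k))
    d=T[:3,:3]@[*k,1];return T[:3,3]+d*(z-T[2,3])/d[2]
B=np.linalg.inv(Tb(*p[:3]))
for nm,u,z in(("bl",(211,186),.05),("fl",(217,236),.02),("fr",(288,231),.02),("jar",(145,235),.07)): print(nm,ap(B,ray("top",np.array(u)/2.1+[80,100],z)))
for nm,u,z in(("salt",(472,338),.06),("mug",(440,82),.085)): print(nm,ray("top",np.array(u)/2.1+[80,100],z))
print("handle",ap(Tb(*p[:3]),[-.13,0,.106]),"hinge",ap(Tb(*p[:3]),[.09,0,.1]))
E
python3 a.py
```

```text
box [0.5677 0.0808 0.0894 0.    ] [[ 0.4297  0.165 ]
 [ 0.1065  0.4587]
 [-0.9647  1.481 ]
 [-0.0268  0.2335]
 [-0.0483  0.0352]
 [-0.9422 -0.5972]
 [ 4.1395  0.3381]
 [-1.626  -1.6696]
 [-2.5612 -1.3892]
 [ 0.5648  0.1683]
 [-1.9281  0.5424]
 [-0.5708  0.7488]]
top (308, 182, 40, 28)
scene (179, 159, 39, 22)
tin (array([ 0.5 , -0.24,  0.2 ,  0.  ]), np.float64(2.0)) (array([ 0.5 , -0.24,  1.7 ,  0.  ]), np.float64(2.0))
bl [ 0.0534 -0.0116  0.05  ]
fl [-0.0042 -0.0098  0.02  ]
fr [-0.0051 -0.0956  0.02  ]
jar [0.0011 0.0648 0.07  ]
salt [ 0.4486 -0.2303  0.06  ]
mug [ 0.7402 -0.191   0.085 ]
handle [0.4383 0.0692 0.106 ] hinge [0.6574 0.0888 0.1   ]
```

```bash
cat > t.py <<'E'
from h import *
ms=[]
for n in("top","scene"):
    im=grab_frame(n);g=green(im)
    S=silhouettes("tin",n);print([ (round(s["p"],2),round((g[s["mask"]]>0).mean(),2)) for s in S])
    s=max(S,key=lambda s:(g[s["mask"]]>0).mean());ms.append((n,s["mask"].astype(float)))
for yaw in(-.3,.3): print("tin",fitmask(ms,boxpts(.044,.09,.05),[.6,-.29,yaw,0]),fitmask(ms,boxpts(.044,.09,.05),[.6,-.29,yaw]))
E
python3 t.py
```

```text
[(0.98, np.float64(0.0)), (0.96, np.float64(0.0)), (0.7, np.float64(0.37))]
[(0.82, np.float64(0.0)), (0.78, np.float64(0.61)), (0.56, np.float64(0.0))]
tin (array([ 0.606 , -0.2891,  0.3156,  0.0019]), np.float64(0.30239329586058195)) (array([ 0.6058, -0.288 ,  0.3094]), np.float64(0.31076078234899474))
tin (array([ 0.6069, -0.2878,  0.2776,  0.0032]), np.float64(0.29557205644492746)) (array([ 0.6061, -0.2884,  0.3066]), np.float64(0.31124014242737197))
```

```bash
cat >> h.py <<'E'
def tool(yaw,tilt=0,up=None):
    """closing line y at world angle yaw in plan; tilt>0: tool z leans forward (along yaw dir) from straight down"""
    c,s=np.cos(yaw),np.sin(yaw);f=np.array([c,s,0]);z=np.array([0,0,-1.]);
    zz=z*np.cos(tilt)+f*np.sin(tilt);yy=f*np.cos(tilt)-z*np.sin(tilt);return np.stack([np.cross(yy,zz),yy,zz],1)
def plan(p,Rm,ways,g=1,dt=1,rd=(2,3)):
    """ways: (pos,R,nrows[,opening]); prints rows, returns predicted pose"""
    rows=[];p=np.array(p,float)
    for w in ways:
        P,Q,n=w[:3];g=w[3] if len(w)>3 else g
        for k in range(n):
            rv=(R.from_matrix(Rm.T@Q)).as_rotvec()/(n-k)
            t=np.round(np.degrees(rv)/6,rd[0]);s=np.round(Rm.T@((np.array(P)-p)/(n-k)),rd[1])
            p=p+Rm@s;Rm=Rm@R.from_rotvec(np.radians(t*6)).as_matrix();rows.append([*map(float,t),*map(float,s),g])
    for i in range(0,len(rows),8):
        print("["+",\n".join("["+",".join(f"{v:g}" for v in q)+"]" for q in rows[i:i+8])+"]\n")
    print("end",p,R.from_matrix(Rm).as_rotvec(),len(rows));return p,Rm
def now():
    o=telemetry.get_obs();return o["tcp_pos"],R.from_rotvec(o["orientation"]).as_matrix()
E
python3 - <<'E'
from h import *
p,Rm=now();Q=tool(.089)
plan(p,Rm,[([.47,-.15,.25],R.from_matrix(Rm).as_matrix()@R.from_rotvec([0,0,-.8]).as_matrix(),16),([.438,.069,.23],Q,8)])
E
```

```text
[[-0,0,-0.48,0.023,-0.021,-0.001,1],
[-0,-0,-0.48,0.024,-0.02,-0.001,1],
[-0,0,-0.48,0.025,-0.019,-0.001,1],
[0,0,-0.48,0.026,-0.018,-0.001,1],
[0,0,-0.48,0.027,-0.016,-0.001,1],
[-0,-0,-0.48,0.027,-0.015,-0.001,1],
[-0,0,-0.48,0.028,-0.014,-0.001,1],
[-0,0,-0.48,0.029,-0.012,-0.001,1]]

[[-0,0,-0.47,0.029,-0.011,-0.001,1],
[-0,0,-0.48,0.03,-0.009,-0.001,1],
[0,-0,-0.47,0.03,-0.008,-0.001,1],
[0,0,-0.48,0.031,-0.007,-0.002,1],
[0,0,-0.47,0.031,-0.005,-0.001,1],
[0,0,-0.48,0.031,-0.003,-0.002,1],
[0,0,-0.47,0.031,-0.002,-0.001,1],
[0,0,-0.48,0.031,-0,-0.002,1]]

[[0,-0,-0.51,0.024,-0.013,0.003,1],
[0,-0,-0.51,0.025,-0.012,0.002,1],
[0,-0,-0.51,0.026,-0.01,0.003,1],
[0,-0,-0.51,0.026,-0.009,0.002,1],
[0,-0,-0.51,0.027,-0.007,0.003,1],
[0,-0,-0.52,0.027,-0.006,0.002,1],
[0,-0,-0.51,0.027,-0.005,0.003,1],
[0,-0,-0.52,0.028,-0.003,0.002,1]]

end [0.4376 0.0691 0.2303] [-2.12   -2.3185 -0.    ] 24
```

Call:
apply_moves:
  moves:
    - [0,0,-0.48,0.023,-0.021,-0.001,1]
    - [0,0,-0.48,0.024,-0.02,-0.001,1]
    - [0,0,-0.48,0.025,-0.019,-0.001,1]
    - [0,0,-0.48,0.026,-0.018,-0.001,1]
    - [0,0,-0.48,0.027,-0.016,-0.001,1]
    - [0,0,-0.48,0.027,-0.015,-0.001,1]
    - [0,0,-0.48,0.028,-0.014,-0.001,1]
    - [0,0,-0.48,0.029,-0.012,-0.001,1]

```text
clock: 1.67
tcp_pos: [0.3775, -0.3805, 0.2396]
orientation: [2.871, 1.274, 0.0]
contact_force: [1.2, 0.0, 0.2]
grip_width: 0.0856
gripper_force: 0.0
```

Call:
apply_moves:
  moves:
    - [0,0,-0.47,0.029,-0.011,-0.001,1]
    - [0,0,-0.48,0.03,-0.009,-0.001,1]
    - [0,0,-0.47,0.03,-0.008,-0.001,1]
    - [0,0,-0.48,0.031,-0.007,-0.002,1]
    - [0,0,-0.47,0.031,-0.005,-0.001,1]
    - [0,0,-0.48,0.031,-0.003,-0.002,1]
    - [0,0,-0.47,0.031,-0.002,-0.001,1]
    - [0,0,-0.48,0.031,0,-0.002,1]

```text
clock: 2.33
tcp_pos: [0.4705, -0.1486, 0.2506]
orientation: [2.563, 1.816, 0.0]
contact_force: [0.8, -0.6, 0.4]
grip_width: 0.0854
gripper_force: 0.0
```

Call:
apply_moves:
  moves:
    - [0,0,-0.51,0.024,-0.013,0.003,0.3]
    - [0,0,-0.51,0.025,-0.012,0.002,0.3]
    - [0,0,-0.51,0.026,-0.01,0.003,0.3]
    - [0,0,-0.51,0.026,-0.009,0.002,0.3]
    - [0,0,-0.51,0.027,-0.007,0.003,0.3]
    - [0,0,-0.52,0.027,-0.006,0.002,0.3]
    - [0,0,-0.51,0.027,-0.005,0.003,0.3]
    - [0,0,-0.52,0.028,-0.003,0.002,0.3]

```text
clock: 3.0
tcp_pos: [0.4372, 0.0701, 0.2304]
orientation: [2.117, 2.32, 0.0]
contact_force: [0.9, -0.5, -0.4]
grip_width: 0.0555
gripper_force: 0.0
```

```bash
python3 - <<'E'
from h import *
o=telemetry.get_obs();im=grab_frame("wrist");cv2.imwrite("pics/w1.png",im)
print(o["clock"],o["tcp_pos"],o["orientation"],o["joints"],o["grip_width"])
B=Tb(.5677,.0808,.0894)
for P in([-.13,.06,.106],[-.13,-.06,.106]): print(proj(ap(B,P),"wrist",o))
import pickle;pickle.dump(o,open("w1.pkl","wb"))
E
```

```text
3.0 [0.4372 0.0701 0.2304] [2.117  2.3204 0.0002] [ 0.2606  0.1375 -0.6017  2.0519  0.0943  0.9778 -0.2979] 0.05551659767573721
[[260.6105 124.017 ]]
[[260.3014 243.5478]]
```

View pics/w1.png

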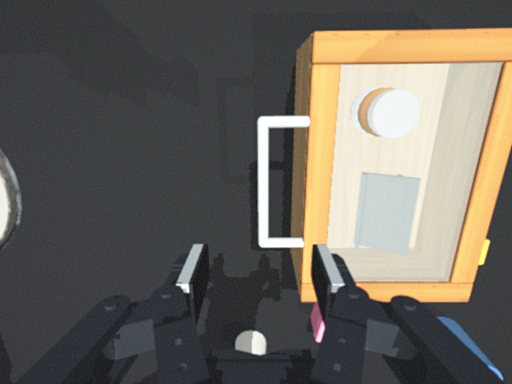

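The wrist view shows the bar running from (264,121) to (264,242). That puts it about 3–4 mm further out than my estimate, between the pads. I'll narrow the fingers and descend.

Call:
apply_moves:
  moves:
    - [0,0,0,0,0.002,0.005,-0.16]
    - [0,0,0,0,0.002,0.01,-0.16]
    - [0,0,0,0,0,0.018,-0.16]
    - [0,0,0,0,0,0.02,-0.16]
    - [0,0,0,0,0,0.02,-0.16]
    - [0,0,0,0,0,0,-0.16]
    - [0,0,0,0,0,0,-0.16]
    - [0,0,0,0,0,0,-0.16]

```text
clock: 3.72
tcp_pos: [0.4422, 0.0689, 0.1577]
orientation: [2.121, 2.317, 0.001]
contact_force: [0.3, 0.1, -0.1]
grip_width: 0.0364
gripper_force: 0.0
```

```bash
python3 - <<'E'
from h import *
o=telemetry.get_obs();im=grab_frame("wrist");cv2.imwrite("pics/w2.png",im)
print(o["clock"],o["tcp_pos"],o["orientation"],o["grip_width"],o["contact_force"])
for dx in(0,.004):
  B=Tb(.5677+dx,.0808,.0894)
  for P in([-.13,.06,.106],[-.13,-.06,.106]): print(proj(ap(B,P),"wrist",o))
h=cv2.cvtColor(im,cv2.COLOR_BGR2GRAY)
for row in (60,100,140,160): print(row,np.where(h[row,200:300]>170)[0]+200)
E
```

```text
3.7167 [0.4422 0.0689 0.1577] [2.1215 2.3168 0.0006] 0.03636051069597791 [ 0.3244  0.0835 -0.1256]
[[253.3274 132.8338]]
[[254.7202 286.6582]]
[[259.4019 133.3727]]
[[259.7612 287.0265]]
60 []
100 []
140 [249 250 251 252 253 254 255 256 257 258 259 260 261 262 263]
160 [250 251 252 253 254 255 256 257 258 259 260 261 262 263]
```

View pics/w2.png

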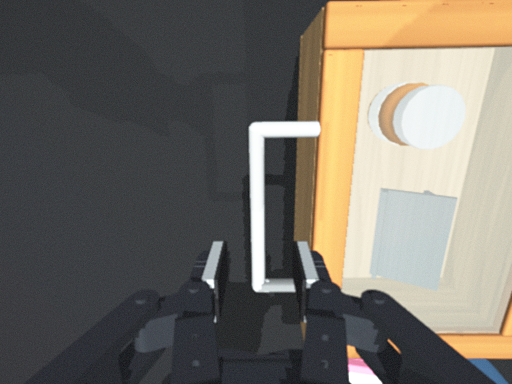

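The bar (column 257) sits between the fingers with clearance on both sides. I'll descend 71 mm and grip.

Call:
apply_moves:
  moves:
    - [0,0,0,0,-0.001,0.01,-0.16]
    - [0,0,0,0,0,0.015,-0.16]
    - [0,0,0,0,0,0.015,-0.16]
    - [0,0,0,0,0,0.015,-0.16]
    - [0,0,0,0,0,0.01,-0.16]
    - [0,0,0,0,0,0.006,-0.16]
    - [0,0,0,0,0,0,-0.16]
    - [0,0,0,0,0,0,-0.5]
  grip_force: 25

```text
clock: 4.43
tcp_pos: [0.4408, 0.0695, 0.0865]
orientation: [2.12, 2.319, 0.0]
contact_force: [-0.3, 0.1, 0.7]
grip_width: 0.025
gripper_force: 0.0
```

Call:
apply_moves:
  moves:
    - [0,0,0,0,0,0,-1]
    - [0,0,0,0,0,0,-1]
    - [0,0,0,0,0,0,-1]
    - [0,0,0,0,0,0,-1]
    - [0,0,0,0,0,0,-1]
    - [0,0,0,0,0,0,-1]
    - [0,0,0,0,0,0,-1]
    - [0,0,0,0,0,0,-1]

```text
clock: 5.1
tcp_pos: [0.4404, 0.0694, 0.0869]
orientation: [2.119, 2.318, -0.0]
contact_force: [-3.5, 0.8, 6.4]
grip_width: 0.0091
gripper_force: 24.6
```

```bash
python3 - <<'E'
from h import *
o=telemetry.get_obs();print(o)
# arc: hinge at box +.09, z .1; bar relative
p,Rm=now();yaw=.0894;f=np.array([np.cos(yaw),np.sin(yaw),0]);L=.22
a0=np.arctan2(.006,.22)
def tcp(th): # displacement of the bar from shut
    b=lambda t:-f*L*np.cos(t)+np.array([0,0,1])*L*np.sin(t)
    return p+b(th)-b(0)
N=40;ths=1.735*(.5-.5*np.cos(np.pi*np.arange(1,N+1)/N))
plan(p,Rm,[(tcp(t),Rm,1) for t in ths],g=-1)
E
```

```text
{'clock': 5.1, 'joints': array([ 0.1608,  0.3685, -0.5337,  2.1816,  0.3036,  0.6616, -0.4957]), 'qvel': array([ 0.0003,  0.0006,  0.0008,  0.0005, -0.0014,  0.0012, -0.0006]), 'tau': array([  0.3826, -38.185 ,  -3.0169, -19.2133,   0.3968,  -0.9914,
        -0.0557]), 'tcp_pos': array([0.4404, 0.0694, 0.0869]), 'orientation': array([ 2.1195,  2.3184, -0.0002]), 'contact_force': array([-3.5382,  0.7981,  6.3898]), 'moment': array([0.0516, 0.8374, 0.1176]), 'gripper_force': 24.646492302417755, 'grip_width': 0.009126367395148854}
[[0,0,0,-0,0,-0.001,-1],
[0,0,0,-0,0,-0.001,-1],
[0,0,0,-0,0,-0.003,-1],
[0,0,0,-0,0,-0.004,-1],
[0,0,0,-0,0,-0.006,-1],
[0,0,0,-0,0.001,-0.006,-1],
[0,0,0,-0,0.001,-0.007,-1],
[0,0,0,-0,0.001,-0.008,-1]]

[[0,0,0,-0,0.002,-0.009,-1],
[0,0,0,-0,0.002,-0.01,-1],
[0,0,0,-0,0.003,-0.011,-1],
[0,0,0,-0,0.004,-0.011,-1],
[0,0,0,-0,0.005,-0.012,-1],
[0,0,0,-0,0.005,-0.011,-1],
[0,0,0,-0,0.007,-0.012,-1],
[0,0,0,-0,0.007,-0.012,-1]]

[[0,0,0,-0,0.009,-0.012,-1],
[0,0,0,-0,0.009,-0.011,-1],
[0,0,0,-0,0.011,-0.011,-1],
[0,0,0,-0,0.011,-0.01,-1],
[0,0,0,-0,0.011,-0.009,-1],
[0,0,0,-0,0.013,-0.008,-1],
[0,0,0,-0,0.012,-0.008,-1],
[0,0,0,-0,0.013,-0.006,-1]]

[[0,0,0,-0,0.013,-0.006,-1],
[0,0,0,-0,0.013,-0.005,-1],
[0,0,0,-0,0.013,-0.003,-1],
[0,0,0,-0,0.012,-0.003,-1],
[0,0,0,-0,0.011,-0.002,-1],
[0,0,0,-0,0.011,-0.001,-1],
[0,0,0,-0,0.01,-0.001,-1],
[0,0,0,-0,0.01,0,-1]]

[[0,0,0,-0,0.008,0,-1],
[0,0,0,-0,0.007,0.001,-1],
[0,0,0,-0,0.007,0,-1],
[0,0,0,-0,0.005,0.001,-1],
[0,0,0,-0,0.004,0,-1],
[0,0,0,-0,0.003,0.001,-1],
[0,0,0,-0,0.001,-0,-1],
[0,0,0,-0,0.001,0,-1]]

end [0.6954 0.0924 0.3039] [ 2.1195  2.3184 -0.0002] 40
```

Call:
apply_moves:
  moves:
    - [0,0,0,0,0,-0.001,-1]
    - [0,0,0,0,0,-0.001,-1]
    - [0,0,0,0,0,-0.003,-1]
    - [0,0,0,0,0,-0.004,-1]
    - [0,0,0,0,0,-0.006,-1]
    - [0,0,0,0,0.001,-0.006,-1]
    - [0,0,0,0,0.001,-0.007,-1]
    - [0,0,0,0,0.001,-0.008,-1]

```text
clock: 5.77
tcp_pos: [0.4442, 0.0698, 0.1232]
orientation: [2.12, 2.318, 0.002]
contact_force: [3.2, 1.1, -2.6]
grip_width: 0.009
gripper_force: 24.3
```

Call:
apply_moves:
  moves:
    - [0,0,0,0,0.002,-0.009,-1]
    - [0,0,0,0,0.002,-0.01,-1]
    - [0,0,0,0,0.003,-0.011,-1]
    - [0,0,0,0,0.004,-0.011,-1]
    - [0,0,0,0,0.005,-0.012,-1]
    - [0,0,0,0,0.005,-0.011,-1]
    - [0,0,0,0,0.007,-0.012,-1]
    - [0,0,0,0,0.007,-0.012,-1]

```text
clock: 6.43
tcp_pos: [0.4821, 0.0734, 0.2123]
orientation: [2.117, 2.315, 0.011]
contact_force: [19.8, 4.1, -18.6]
grip_width: 0.0087
gripper_force: 24.1
```

The tool is being pulled towards the hinge. I left out the bar's 6 mm height above the hinge line, so I'll replan the rest of the arc from the commanded pose.

```bash
python3 - <<'E'
from h import *
o=telemetry.get_obs();print(o["clock"],o["tcp_pos"],o["contact_force"])
yaw=.0894;f=np.array([np.cos(yaw),np.sin(yaw),0]);p0=np.array([.4404,.0694,.0869]);k=np.array([0,0,1.])
h=p0+f*.22-k*.006
pc=p0+f*.038+k*.124
Rm=R.from_rotvec([2.1195,2.3184,-.0002]).as_matrix()
th0=.609
tcp=lambda t:h+.2201*(-f*np.cos(t+.0273)+k*np.sin(t+.0273))
ths=th0+(1.73-th0)*(1-np.cos(np.pi*(.3+.7*np.arange(1,33)/32))-(1-np.cos(.3*np.pi)))/(2-(1-np.cos(.3*np.pi)))
plan(pc,Rm,[(tcp(t),Rm,1) for t in ths],g=-1)
E
```

```text
6.4333 [0.4821 0.0734 0.2123] [ 19.7518   4.0728 -18.6296]
[[0,0,0,-0,0.01,-0.008,-1],
[0,0,0,-0,0.006,-0.007,-1],
[0,0,0,-0,0.007,-0.007,-1],
[0,0,0,-0,0.007,-0.007,-1],
[0,0,0,-0,0.007,-0.007,-1],
[0,0,0,-0,0.008,-0.006,-1],
[0,0,0,-0,0.009,-0.007,-1],
[0,0,0,-0,0.008,-0.006,-1]]

[[0,0,0,-0,0.009,-0.005,-1],
[0,0,0,-0,0.01,-0.005,-1],
[0,0,0,-0,0.009,-0.005,-1],
[0,0,0,-0,0.01,-0.004,-1],
[0,0,0,-0,0.01,-0.004,-1],
[0,0,0,-0,0.009,-0.003,-1],
[0,0,0,-0,0.01,-0.003,-1],
[0,0,0,-0,0.01,-0.002,-1]]

[[0,0,0,-0,0.009,-0.001,-1],
[0,0,0,-0,0.009,-0.002,-1],
[0,0,0,-0,0.008,-0,-1],
[0,0,0,-0,0.008,-0.001,-1],
[0,0,0,-0,0.008,-0,-1],
[0,0,0,-0,0.007,0,-1],
[0,0,0,-0,0.006,0,-1],
[0,0,0,-0,0.006,0.001,-1]]

[[0,0,0,-0,0.005,0,-1],
[0,0,0,-0,0.005,0.001,-1],
[0,0,0,-0,0.004,0,-1],
[0,0,0,-0,0.003,0.001,-1],
[0,0,0,-0,0.003,0,-1],
[0,0,0,-0,0.001,0,-1],
[0,0,0,-0,0.001,0.001,-1],
[0,0,0,-0,0.001,-0,-1]]

end [0.7003 0.0928 0.2969] [ 2.1195  2.3184 -0.0002] 32
```

Call:
apply_moves:
  moves:
    - [0,0,0,0,0.01,-0.008,-1]
    - [0,0,0,0,0.006,-0.007,-1]
    - [0,0,0,0,0.007,-0.007,-1]
    - [0,0,0,0,0.007,-0.007,-1]
    - [0,0,0,0,0.007,-0.007,-1]
    - [0,0,0,0,0.008,-0.006,-1]
    - [0,0,0,0,0.009,-0.007,-1]
    - [0,0,0,0,0.008,-0.006,-1]

```text
clock: 7.1
tcp_pos: [0.5387, 0.0789, 0.2668]
orientation: [-2.117, -2.318, 0.004]
contact_force: [-5.2, 1.4, 5.1]
grip_width: 0.0087
gripper_force: 25.5
```

Call:
apply_moves:
  moves:
    - [0,0,0,0,0.009,-0.005,-1]
    - [0,0,0,0,0.01,-0.005,-1]
    - [0,0,0,0,0.009,-0.005,-1]
    - [0,0,0,0,0.01,-0.004,-1]
    - [0,0,0,0,0.01,-0.004,-1]
    - [0,0,0,0,0.009,-0.003,-1]
    - [0,0,0,0,0.01,-0.003,-1]
    - [0,0,0,0,0.01,-0.002,-1]

```text
clock: 7.77
tcp_pos: [0.6166, 0.0864, 0.2978]
orientation: [-2.118, -2.319, -0.001]
contact_force: [-2.8, 2.2, 4.7]
grip_width: 0.0089
gripper_force: 26.1
```

Forces are small now, so I'll continue to the stop.

Call:
apply_moves:
  moves:
    - [0,0,0,0,0.009,-0.001,-1]
    - [0,0,0,0,0.009,-0.002,-1]
    - [0,0,0,0,0.008,0,-1]
    - [0,0,0,0,0.008,-0.001,-1]
    - [0,0,0,0,0.008,0,-1]
    - [0,0,0,0,0.007,0,-1]
    - [0,0,0,0,0.006,0,-1]
    - [0,0,0,0,0.006,0.001,-1]

```text
clock: 8.43
tcp_pos: [0.6781, 0.0923, 0.3002]
orientation: [-2.118, -2.319, -0.003]
contact_force: [-0.1, 5.2, 6.0]
grip_width: 0.0085
gripper_force: 26.8
```

Call:
apply_moves:
  moves:
    - [0,0,0,0,0.005,0,-1]
    - [0,0,0,0,0.005,0.001,-1]
    - [0,0,0,0,0.004,0,-1]
    - [0,0,0,0,0.003,0.001,-1]
    - [0,0,0,0,0.003,0,-1]
    - [0,0,0,0,0.001,0,-1]
    - [0,0,0,0,0.001,0.001,-1]
    - [0,0,0,0,0,0,-1]

```text
clock: 9.1
tcp_pos: [0.6998, 0.0945, 0.2967]
orientation: [-2.117, -2.319, -0.003]
contact_force: [0.3, 5.8, 2.1]
grip_width: 0.009
gripper_force: 26.8
```

Call:
apply_moves:
  moves:
    - [0,0,0,0,0.001,0,-1]
    - [0,0,0,0,0.001,0,-1]
    - [0,0,0,0,0,0,-0.6]
    - [0,0,0,0,0,0,-0.3]
    - [0,0,0,0,0,0,0]
    - [0,0,0,0,0,0,0.2]
    - [0,0,0,0,0,0,0.2]
    - [0,0,0,0,0,0,0.2]

```text
clock: 9.77
tcp_pos: [0.7016, 0.0922, 0.2962]
orientation: [2.12, 2.318, -0.001]
contact_force: [-0.4, 0.1, -0.1]
grip_width: 0.0514
gripper_force: 0.0
```

Call:
apply_moves:
  moves:
    - [0,0,0,0,0,-0.006,0.2]
    - [0,0,0,0,0,-0.012,0.2]
    - [0,0,0,0,0,-0.018,0.2]
    - [0,0,0,0,0,-0.02,0.2]
    - [0,0,0,0,0,-0.015,0.2]
    - [0,0,0,0,0,0,0.2]
    - [0,0,0,0,0,0,0.2]
    - [0,0,0,0,0,0,0.2]

```text
clock: 10.43
tcp_pos: [0.7013, 0.0926, 0.367]
orientation: [-2.12, -2.318, 0.001]
contact_force: [0.3, -0.6, 0.3]
grip_width: 0.0512
gripper_force: 0.0
```

```bash
python3 - <<'E'
from h import *
o=telemetry.get_obs();print(o["clock"],o["tcp_pos"],o["contact_force"],o["grip_width"])
a=grab_frame("top");cv2.imwrite("pics/top1.png",a)
b=grab_frame("scene");cv2.imwrite("pics/scene1.png",b)
x=cv2.resize(a[100:290,80:250],None,fx=2.3,fy=2.3,interpolation=2);y=cv2.resize(b[70:330,230:430],(336,437),interpolation=2)
cv2.imwrite("pics/c1.png",np.hstack([x,y])); print(x.shape)
for n in("top","scene"):
  for s in silhouettes("rest",n)[:2]: print(n,s["p"],s["extent"])
  for s in silhouettes("jar",n)[:2]: print(n,s["p"],s["extent"])
E
```

```text
10.4333 [0.7013 0.0926 0.367 ] [ 0.293  -0.6052  0.2653] 0.051210657310167274
(437, 391, 3)
top 0.65 [203.0, 200.8, 43.6, 28.6]
top 0.66 [156.4, 213.8, 14.2, 18.4]
```

View pics/c1.png

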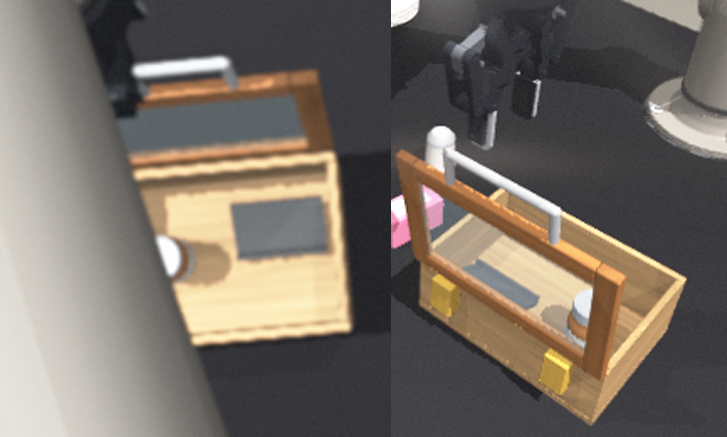

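The lid leans back on its stop. The handle runs across the top of the scene crop, and the rest plate shows at crop (233,200)-(327,262) of the top view. Next I'll look at the rest with the wrist camera from two places.

Call:
apply_moves:
  moves:
    - [0,0,0,-0.002,-0.022,0,1]
    - [0,0,0,-0.005,-0.025,0,1]
    - [0,0,0,-0.007,-0.025,0.01,1]
    - [0,0,0,-0.01,-0.025,0.015,1]
    - [0,0,0,-0.012,-0.025,0.02,1]
    - [0,0,0,-0.014,-0.025,0.02,1]
    - [0,0,0,0,0,0,1]
    - [0,0,0,0,0,0,1]

```text
clock: 11.4
tcp_pos: [0.5576, 0.0282, 0.3009]
orientation: [-2.121, -2.316, 0.005]
contact_force: [1.3, -0.5, 0.7]
grip_width: 0.0851
gripper_force: 0.0
```

```bash
cat > w.py <<'E'
import sys,pickle
from h import *
k=sys.argv[1];o=telemetry.get_obs();im=grab_frame("wrist");cv2.imwrite(f"pics/{k}.png",im);pickle.dump(o,open(f"{k}.pkl","wb"))
print(o["clock"],o["tcp_pos"],o["grip_width"])
S=silhouettes("rest","wrist");print([(s["p"],s["extent"]) for s in S])
pickle.dump(S,open(f"{k}_S.pkl","wb"))
E
python3 w.py w3
```

```text
11.4 [0.5576 0.0282 0.3009] 0.085065100258758
[(0.63, [289.2, 161.4, 46.7, 71.0]), (0.29, [347.9, 158.9, 320.5, 317.9])]
```

Call:
apply_moves:
  moves:
    - [0,0,0,-0.02,-0.015,-0.004,1]
    - [0,0,0,-0.02,-0.015,-0.004,1]
    - [0,0,0,-0.02,-0.015,-0.004,1]
    - [0,0,0,-0.02,-0.015,-0.004,1]
    - [0,0,0,0,0,0,1]
    - [0,0,0,0,0,0,1]
    - [0,0,0,0,0,0,1]
    - [0,0,0,0,0,0,1]

```text
clock: 12.17
tcp_pos: [0.5081, -0.0535, 0.3186]
orientation: [2.117, 2.321, 0.002]
contact_force: [-0.2, -0.7, 0.6]
grip_width: 0.0856
gripper_force: 0.0
```

```bash
python3 w.py w4; python3 - <<'E'
import cv2,numpy as np
a,b=[cv2.imread(f"pics/w{k}.png") for k in(3,4)]
cv2.imwrite("pics/w34.png",np.vstack([cv2.resize(x[:220,120:500],(790,457),interpolation=2)[:300 if i else 300] for i,x in enumerate((a,b))]))
E
```

```text
12.1667 [ 0.5081 -0.0535  0.3186] 0.08559148577703861
[(0.56, [330.2, 102.6, 56.1, 79.5])]
```

View pics/w3.png

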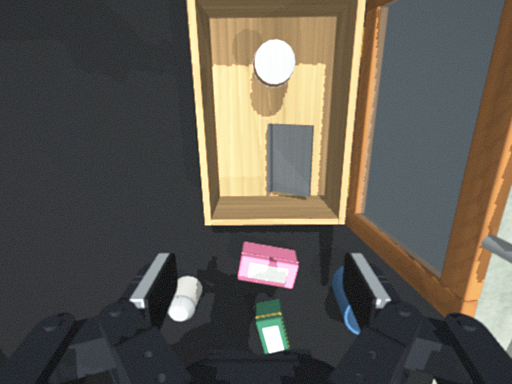

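View pics/w4.png

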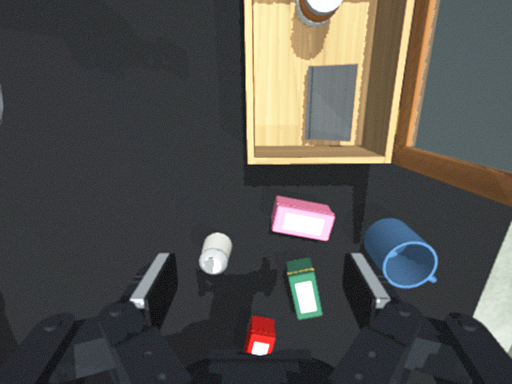

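Both views show the rest: w3 about (270–313, 124–198), w4 about (307–357, 64–142), with a lip line along its left edge. The tin is at (270,326) and (304,288). I'll enlarge the rest to read its edges.

```bash
python3 - <<'E'
import cv2,numpy as np
a=cv2.imread("pics/w3.png")[110:210,255:325];b=cv2.imread("pics/w4.png")[50:150,295:365]
cv2.imwrite("pics/rz.png",np.hstack([cv2.resize(np.clip(x.astype(float)*1.5,0,255).astype(np.uint8),None,fx=5.6,fy=5.6,interpolation=2) for x in(a,b)]))
E
```

View pics/rz.png

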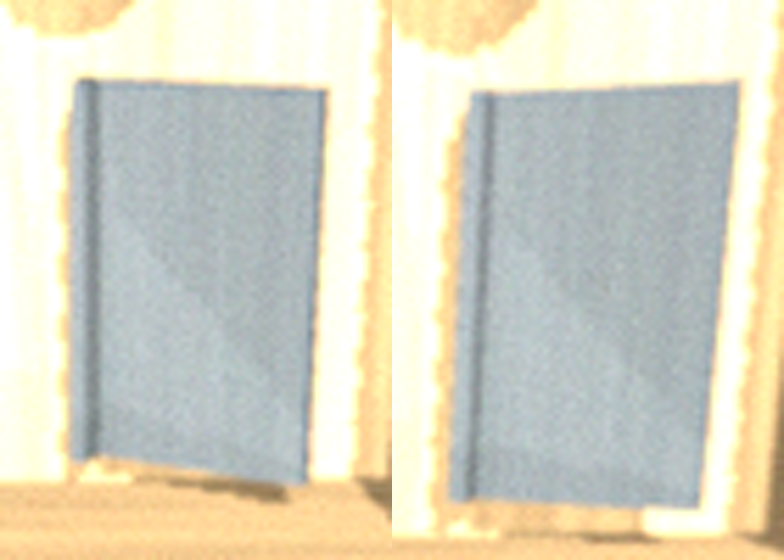

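```bash
cat > s.py <<'E'
from h import *
import pickle
o3,o4=[pickle.load(open(f"w{k}.pkl","rb")) for k in(3,4)]
u3=np.array([[75,80],[70,460],[100,82],[97,456],[327,88],[305,485]])/5.6+[255,110]-.4
u4=np.array([[80,94],[60,500],[101,94],[79,500],[348,82],[307,508]])/5.6+[295,50]-.4
a=np.radians(28)
def pts(p):
    x,y,z,yaw,e=p;L=[(-.027,.05,.008),(-.027,-.05,.008),(-.022,.05,0),(-.022,-.05,0),(e,.05,0),(e,-.05,0)]
    c=np.array([[s*np.cos(a)-n*np.sin(a),t,s*np.sin(a)+n*np.cos(a)] for s,t,n in L]);return ap(Tb(x,y,yaw,z),c)
f=lambda p:np.concatenate([(proj(pts(p),"wrist",o)-u).ravel() for o,u in((o3,u3),(o4,u4))])
s=least_squares(f,[.6,.03,.032,.09,.04],x_scale=[.01,.01,.01,.1,.01]);print("seat free",s.x,np.abs(s.fun).max(),np.sqrt((s.fun**2).mean()))
g=lambda q:f([q[0],q[1],.032,.0894,q[2]])
s2=least_squares(g,[.6,.03,.04]);print("seat fixed",s2.x,np.sqrt((s2.fun**2).mean()))
# box rim corners (outer, z=.1) in w3,w4: front -y, back -y
C=np.array([[-.09,-.13,.1],[.09,-.13,.1]])
v3=np.array([[207,224],[344,221]]);v4=np.array([[249,163],[391,161]])
fb=lambda p:np.concatenate([(proj(ap(Tb(*p),C),"wrist",o)-u).ravel() for o,u in((o3,v3),(o4,v4))])
b=least_squares(fb,[.57,.08,.09]);print("box",b.x,b.fun)
# tin from w4
ms=[]
im=cv2.imread("pics/w4.png");m=green(im);print(cv2.boundingRect(m))
E
python3 s.py
```

```text
seat free [0.5961 0.0248 0.0279 0.0958 0.0368] 1.123505492138122 0.5101126542834774
seat fixed [0.5956 0.0252 0.0361] 0.6382726726851243
box [0.5696 0.086  0.1076] [-1.3758  0.1994  1.4318  0.7469 -0.6787 -0.0492  0.6067 -0.4877]
(47, 20, 438, 364)
```

```bash
python3 - <<'E'
from h import *
p,Rm=now();plan(p,Rm,[([.606,-.289,.2],tool(.29),9)])
E
```

```text
[[0,-0,-0.21,-0.027,0.008,0.013,1],
[0,-0,-0.21,-0.027,0.008,0.013,1],
[0,-0,-0.21,-0.027,0.007,0.013,1],
[0,-0,-0.21,-0.028,0.007,0.013,1],
[0,-0,-0.21,-0.028,0.006,0.013,1],
[0,-0,-0.21,-0.028,0.006,0.013,1],
[0,-0,-0.21,-0.028,0.005,0.013,1],
[0,-0,-0.21,-0.028,0.004,0.014,1]]

[[0,-0.01,-0.21,-0.028,0.004,0.013,1]]

end [ 0.6065 -0.2892  0.2002] [1.8773 2.5182 0.0001] 9
```

Call:
apply_moves:
  moves:
    - [0,0,-0.21,-0.027,0.008,0.013,1]
    - [0,0,-0.21,-0.027,0.008,0.013,1]
    - [0,0,-0.21,-0.027,0.007,0.013,1]
    - [0,0,-0.21,-0.028,0.007,0.013,1]
    - [0,0,-0.21,-0.028,0.006,0.013,1]
    - [0,0,-0.21,-0.028,0.006,0.013,1]
    - [0,0,-0.21,-0.028,0.005,0.013,1]
    - [0,0,-0.21,-0.028,0.004,0.014,1]

```text
clock: 12.93
tcp_pos: [0.5953, -0.2654, 0.2124]
orientation: [1.905, 2.498, 0.001]
contact_force: [-0.3, -0.4, 0.7]
grip_width: 0.0854
gripper_force: 0.0
```

Call:
apply_moves:
  moves:
    - [0,0,-0.21,-0.028,0.004,0.013,1]
    - [0,0,0,0,0,0,1]
    - [0,0,0,0,0,0,1]
    - [0,0,0,0,0,0,1]
    - [0,0,0,0,0,0,1]
    - [0,0,0,0,0,0,1]
    - [0,0,0,0,0,0,1]
    - [0,0,0,0,0,0,1]

```text
clock: 13.6
tcp_pos: [0.6054, -0.2902, 0.201]
orientation: [1.879, 2.517, 0.0]
contact_force: [-0.0, 0.1, 0.4]
grip_width: 0.0856
gripper_force: 0.0
```

```bash
python3 - <<'E'
from h import *
import pickle
o=telemetry.get_obs();im=grab_frame("wrist");cv2.imwrite("pics/w5.png",im)
print(o["clock"],o["tcp_pos"],o["orientation"],o["contact_force"])
S=silhouettes("tin","wrist");g=green(im)
for s in S: print(s["p"],s["extent"],(g[s["mask"]]>0).mean())
s=max(S,key=lambda s:(g[s["mask"]]>0).mean());m=s["mask"].astype(float)
# reuse fitmask with wrist obs
import h
pj=h.proj;h.proj=lambda P,n,oo=None:pj(P,n,o if n=="wrist" else None)
for z in(0,): print(fitmask([("wrist",m)],boxpts(.044,.09,.05),[.606,-.289,.29]))
# pale panel rectangle at z=.05
hs=cv2.cvtColor(im,cv2.COLOR_BGR2HSV);pan=cv2.inRange(hs,(0,0,170),(180,60,255))
x,y,w,hh=s["extent"];k=np.zeros_like(pan);k[int(y-hh/2):int(y+hh/2),int(x-w/2):int(x+w/2)]=1
c=max(cv2.findContours(pan*k,0,1)[0],key=cv2.contourArea);rect=cv2.minAreaRect(c)
bx=cv2.boxPoints(rect);cal,T=wfc("wrist",o)
q=cv2.undistortPoints(bx.reshape(-1,1,2).astype(float),np.array([[cal["fx"],0,cal["cx"]],[0,cal["fy"],cal["cy"]],[0,0,1]]),np.array([cal["k1"],0,0,0,0]))[:,0]
d=np.c_[q,np.ones(4)]@T[:3,:3].T;W=T[:3,3]+d*((.05-T[2,3])/d[:,2:])
print("panel",rect,W,W.mean(0),[np.linalg.norm(W[i]-W[i-1]) for i in range(4)],[np.arctan2(*(W[i]-W[i-1])[1::-1]) for i in range(4)])
E
```

```text
13.6 [ 0.6054 -0.2902  0.201 ] [1.8787 2.5169 0.0002] [-0.0239  0.0575  0.3905]
0.77 [281.8, 38.4, 106.7, 76.8] 0.0
0.68 [124.4, 72.3, 71.9, 59.5] 0.0
0.59 [263.6, 168.2, 48.3, 92.8] 0.5410704822469529
(array([ 0.6082, -0.286 ,  0.3168]), np.float64(0.04717919427082873))
panel ((262.79248046875, 175.39657592773438), (57.627159118652344, 26.648395538330078), 87.87889862060547) [[ 0.5854 -0.2611  0.05  ]
 [ 0.6108 -0.2526  0.05  ]
 [ 0.6316 -0.3111  0.05  ]
 [ 0.6045 -0.3204  0.05  ]] [ 0.6081 -0.2863  0.05  ] [np.float64(0.06221522758614765), np.float64(0.026817590323496447), np.float64(0.062148836254299865), np.float64(0.028697095669205253)] [np.float64(1.8826763787969738), np.float64(0.3245612432651178), np.float64(-1.2286879886101505), np.float64(-2.814558806127501)]
```

The wrist fit gives the tin at (0.608, -0.286) with yaw about 0.32, matching the first estimate. I'll descend and grip it.

Call:
apply_moves:
  moves:
    - [0,0,-0.33,0.003,0.003,0.02,1]
    - [0,0,0,0,0,0.03,1]
    - [0,0,0,0,0,0.035,1]
    - [0,0,0,0,0,0.035,1]
    - [0,0,0,0,0,0.03,1]
    - [0,0,0,0,0,0.02,1]
    - [0,0,0,0,0,0.012,1]
    - [0,0,0,0,0,0.006,1]

```text
clock: 14.37
tcp_pos: [0.6063, -0.2868, 0.0105]
orientation: [-1.835, -2.547, 0.001]
contact_force: [0.1, 0.3, 0.3]
grip_width: 0.0856
gripper_force: 0.0
```

Call:
apply_moves:
  moves:
    - [0,0,0,0,0,0,0.4]
    - [0,0,0,0,0,0,0.2]
    - [0,0,0,0,0,0,0]
    - [0,0,0,0,0,0,-0.3]
    - [0,0,0,0,0,0,-0.5]
    - [0,0,0,0,0,0,-0.5]
    - [0,0,0,0,0,0,-0.5]
    - [0,0,0,0,0,0,-0.5]
  grip_force: 40

```text
clock: 15.03
tcp_pos: [0.6086, -0.2877, 0.0143]
orientation: [1.835, 2.546, 0.001]
contact_force: [-0.6, -0.1, 6.9]
grip_width: 0.0434
gripper_force: 42.6
```

```bash
python3 - <<'E'
from h import *
o=telemetry.get_obs();print(o["clock"],o["tcp_pos"],o["orientation"],o["grip_width"],o["gripper_force"],o["contact_force"],o["joints"])
E
```

```text
15.0333 [ 0.6086 -0.2877  0.0143] [1.8353 2.546  0.0009] 0.04343016924397327 42.554887533187866 [-0.6103 -0.1238  6.863 ] [ 0.5908  0.744  -0.3481  1.6808  0.3375  0.7733  0.4063]
```

The tin is gripped (43 mm, 43 N) with the TCP 14.3 mm above its underside. I'll plan the lift, tilt and pre-place.

```bash
python3 - <<'E'
from h import *
yaw=.0915;a=np.radians(28);f=np.array([np.cos(yaw),np.sin(yaw),0]);k=np.array([0,0,1.])
n=-f*np.sin(a)+k*np.cos(a);s=f*np.cos(a)+k*np.sin(a);seat=np.array([.596,.0235,.032])
p,Rm=now();Q=tool(yaw,a)
P=seat+.005*s+(.0143+.13)*n
print("pre",P,"final",seat+.005*s+.0143*n)
plan(p,Rm,[([*p[:2],.19],Rm,8),(P,Q,16)],g=-.5)
E
```

```text
pre [0.5329 0.0177 0.1618] final [0.5937 0.0233 0.047 ]
[[0,0,0,-0,0,-0.022,-0.5],
[0,0,0,-0,0,-0.022,-0.5],
[0,0,0,-0,0,-0.022,-0.5],
[0,0,0,-0,0,-0.022,-0.5],
[0,0,0,-0,0,-0.022,-0.5],
[0,0,0,-0,0,-0.022,-0.5],
[0,0,0,-0,0,-0.022,-0.5],
[0,0,0,-0,0,-0.022,-0.5]]

[[-0.29,-0.03,0.13,0.02,0.002,0.002,-0.5],
[-0.29,-0.03,0.14,0.02,0.001,0.002,-0.5],
[-0.29,-0.03,0.13,0.02,0.001,0.002,-0.5],
[-0.29,-0.03,0.14,0.02,0.001,0.002,-0.5],
[-0.29,-0.03,0.13,0.02,0,0.002,-0.5],
[-0.29,-0.03,0.13,0.019,-0,0.001,-0.5],
[-0.29,-0.03,0.14,0.02,-0,0.001,-0.5],
[-0.29,-0.03,0.13,0.019,-0.001,0.001,-0.5]]

[[-0.29,-0.04,0.14,0.02,-0.001,0.001,-0.5],
[-0.29,-0.03,0.13,0.019,-0.001,0.001,-0.5],
[-0.29,-0.04,0.14,0.02,-0.002,0.001,-0.5],
[-0.29,-0.03,0.13,0.019,-0.002,0.001,-0.5],
[-0.29,-0.04,0.14,0.019,-0.002,0.001,-0.5],
[-0.28,-0.03,0.13,0.02,-0.003,0.001,-0.5],
[-0.29,-0.04,0.14,0.019,-0.003,0,-0.5],
[-0.28,-0.03,0.13,0.02,-0.003,0.001,-0.5]]

end [0.533  0.018  0.1615] [1.8653 2.045  0.5094] 24
```

Call:
apply_moves:
  moves:
    - [0,0,0,0,0,-0.022,-0.5]
    - [0,0,0,0,0,-0.022,-0.5]
    - [0,0,0,0,0,-0.022,-0.5]
    - [0,0,0,0,0,-0.022,-0.5]
    - [0,0,0,0,0,-0.022,-0.5]
    - [0,0,0,0,0,-0.022,-0.5]
    - [0,0,0,0,0,-0.022,-0.5]
    - [0,0,0,0,0,-0.022,-0.5]

```text
clock: 15.7
tcp_pos: [0.6068, -0.2871, 0.1894]
orientation: [-1.837, -2.549, 0.0]
contact_force: [-0.5, -0.1, -2.1]
grip_width: 0.0436
gripper_force: 41.6
```

Call:
apply_moves:
  moves:
    - [-0.29,-0.03,0.13,0.02,0.002,0.002,-0.5]
    - [-0.29,-0.03,0.14,0.02,0.001,0.002,-0.5]
    - [-0.29,-0.03,0.13,0.02,0.001,0.002,-0.5]
    - [-0.29,-0.03,0.14,0.02,0.001,0.002,-0.5]
    - [-0.29,-0.03,0.13,0.02,0,0.002,-0.5]
    - [-0.29,-0.03,0.13,0.019,0,0.001,-0.5]
    - [-0.29,-0.03,0.14,0.02,0,0.001,-0.5]
    - [-0.29,-0.03,0.13,0.019,-0.001,0.001,-0.5]

```text
clock: 16.37
tcp_pos: [0.5689, -0.1326, 0.1743]
orientation: [1.868, 2.304, 0.273]
contact_force: [0.0, 0.1, -3.2]
grip_width: 0.0435
gripper_force: 41.7
```

Call:
apply_moves:
  moves:
    - [-0.29,-0.04,0.14,0.02,-0.001,0.001,-0.5]
    - [-0.29,-0.03,0.13,0.019,-0.001,0.001,-0.5]
    - [-0.29,-0.04,0.14,0.02,-0.002,0.001,-0.5]
    - [-0.29,-0.03,0.13,0.019,-0.002,0.001,-0.5]
    - [-0.29,-0.04,0.14,0.019,-0.002,0.001,-0.5]
    - [-0.28,-0.03,0.13,0.02,-0.003,0.001,-0.5]
    - [-0.29,-0.04,0.14,0.019,-0.003,0,-0.5]
    - [-0.28,-0.03,0.13,0.02,-0.003,0.001,-0.5]

```text
clock: 17.03
tcp_pos: [0.5312, 0.018, 0.1603]
orientation: [1.869, 2.046, 0.509]
contact_force: [0.1, -0.9, -2.4]
grip_width: 0.0432
gripper_force: 41.7
```

Call:
apply_moves:
  moves:
    - [0,0,0,0,0,0,-0.5]
    - [0,0,0,0,0,0,-0.5]
    - [0,0,0,0,0,0,-0.5]
    - [0,0,0,0,0,0,-0.5]
    - [0,0,0,0,0,0,-0.5]
    - [0,0,0,0,0,0,-0.5]
    - [0,0,0,0,0,0,-0.5]
    - [0,0,0,0,0,0,-0.5]

```text
clock: 17.7
tcp_pos: [0.5324, 0.0166, 0.1602]
orientation: [1.869, 2.047, 0.507]
contact_force: [0.3, -1.1, -2.4]
grip_width: 0.0434
gripper_force: 41.6
```

```bash
python3 - <<'E'
from h import *
o=telemetry.get_obs();print(o["clock"],o["tcp_pos"],o["orientation"],o["joints"],o["contact_force"],o["grip_width"])
im=grab_frame("wrist");cv2.imwrite("pics/w6.png",im)
yaw=.0915;a=np.radians(28)
f=np.array([np.cos(yaw),np.sin(yaw),0]);k=np.array([0,0,1.])
n=-f*np.sin(a)+k*np.cos(a);s=f*np.cos(a)+k*np.sin(a);seat=np.array([.596,.0235,.032])
p,Rm=now();Q=tool(yaw,a)
print("rot err deg",np.degrees(R.from_matrix(Rm.T@Q).as_rotvec()))
for m in (.02,): plan(p,Rm,[(seat+.005*s+(.0143+m)*n,Q,8)],g=-.5)
# seat corners predicted in this picture
c=[seat+n*0+s*ss+np.array([-np.sin(yaw),np.cos(yaw),0])*t for ss,t in((-.022,.05),(-.022,-.05),(.0365,.05),(.0365,-.05))]
print(proj(c,"wrist",o))
E
```

```text
17.7 [0.5324 0.0166 0.1602] [1.8691 2.0465 0.5068] [ 0.1011  0.1729 -0.2942  2.3051  0.4473  0.2066 -0.5033] [ 0.3312 -1.082  -2.3649] 0.043376122973934755
rot err deg [-0.2476 -0.0557 -0.0426]
[[-0.01,-0,-0,0,0,0.014,-0.5],
[-0,-0,-0,0,0,0.014,-0.5],
[-0.01,-0,-0,0,0,0.013,-0.5],
[-0,-0,-0,0,0,0.014,-0.5],
[-0.01,-0,-0,0,0,0.013,-0.5],
[-0,-0,-0,0,0.001,0.014,-0.5],
[-0.01,-0,-0,0,0,0.013,-0.5],
[-0,-0.01,-0.01,0.001,0.001,0.014,-0.5]]

end [0.5847 0.0228 0.0648] [1.8651 2.0446 0.5094] 8
[[233.2815 130.6242]
 [236.1536 225.1307]
 [294.0849 130.5788]
 [290.5647 225.1653]]
```

View pics/w6.png

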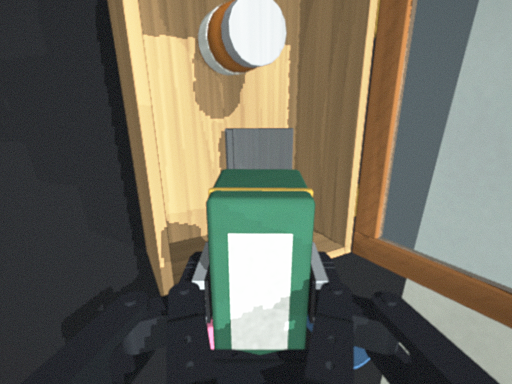

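The far edge of the rest appears at row 128, columns 227–293. The prediction was (233–294, 130), so the seat estimate holds and the tin lines up. Descending.

Call:
apply_moves:
  moves:
    - [0,0,0,0,0,0.014,-0.5]
    - [0,0,0,0,0,0.014,-0.5]
    - [0,0,0,0,0,0.014,-0.5]
    - [0,0,0,0,0,0.014,-0.5]
    - [-0.04,0,0,0,0.001,0.014,-0.5]
    - [0,0,0,0,0,0.014,-0.5]
    - [0,0,0,0.001,0.001,0.012,-0.5]
    - [0,0,0,0,0,0.012,-0.5]

```text
clock: 18.42
tcp_pos: [0.5817, 0.0229, 0.0701]
orientation: [1.866, 2.046, 0.509]
contact_force: [-0.1, -0.8, -2.4]
grip_width: 0.0439
gripper_force: 41.8
```

Call:
apply_moves:
  moves:
    - [0,0,0,0,0,0.004,-0.5]
    - [0,0,0,0,0,0.004,-0.5]
    - [0,0,0,0,0,0.003,-0.5]
    - [0,0,0,0,0,0.002,-0.5]
    - [0,0,0,0,0,0,-0.5]
    - [0,0,0,0,0,0,-0.5]
    - [0,0,0,0,0,0,-0.5]
    - [0,0,0,0,0,0,-0.5]

```text
clock: 19.08
tcp_pos: [0.5873, 0.0232, 0.0595]
orientation: [1.865, 2.045, 0.508]
contact_force: [-0.7, -0.2, -2.3]
grip_width: 0.0433
gripper_force: 41.6
```

```bash
cat > st.py <<'E'
from h import *
o=telemetry.get_obs();yaw=.0915;a=np.radians(28);f=np.array([np.cos(yaw),np.sin(yaw),0]);k=np.array([0,0,1.])
n=-f*np.sin(a)+k*np.cos(a);s=f*np.cos(a)+k*np.sin(a);t=np.cross(n,s);seat=np.array([.596,.0235,.032])
d=o["tcp_pos"]-seat;F=o["contact_force"]
print(o["clock"],"s,t,n mm",1e3*np.array([d@s,d@t,d@n-.0143]),"F s,t,n",F@s,F@t,F@n,"w",o["grip_width"],"roterr",np.degrees(R.from_matrix(now()[1].T@tool(yaw,a)).as_rotvec()),o["joints"])
E
python3 st.py
```

```text
19.0833 s,t,n mm [ 5.1803  0.4509 14.0425] F s,t,n -1.720581651894346 -0.09809430221970086 -1.7125992718688068 w 0.043257876904274996 roterr [-0.0546  0.0122  0.0414] [ 0.2002  0.4739 -0.4305  2.2423  1.728   0.217  -1.7249]
```

Call:
apply_moves:
  moves:
    - [0,0,0,0,0,0.003,-0.5]
    - [0,0,0,0,0,0.003,-0.5]
    - [0,0,0,0,0,0.002,-0.5]
    - [0,0,0,0,0,0.002,-0.5]
    - [0,0,0,0,0,0.001,-0.5]
    - [0,0,0,0,0,0,-0.5]
    - [0,0,0,0,0,0,-0.5]
    - [0,0,0,0,0,0,-0.5]

```text
clock: 19.75
tcp_pos: [0.5937, 0.0238, 0.0501]
orientation: [1.864, 2.044, 0.51]
contact_force: [5.2, 1.5, 0.0]
grip_width: 0.0434
gripper_force: 42.1
```

Call:
apply_moves:
  moves:
    - [0,0,0,0,0,0.001,-0.5]
    - [0,0,0,0,0,0,-0.5]
    - [0,0,0,0,0,0.001,-0.5]
    - [0,0,0,0,0,0,-0.5]
    - [0,0,0,0,0,0,-0.5]
    - [0,0,0,0,0,0,-0.5]
    - [0,0,0,0,0,0,-0.5]
    - [0,0,0,0,0,0,-0.5]

```text
clock: 20.42
tcp_pos: [0.5952, 0.0241, 0.0489]
orientation: [1.864, 2.044, 0.511]
contact_force: [5.9, 1.5, 3.0]
grip_width: 0.0436
gripper_force: 42.0
```

```bash
python3 st.py
```

```text
20.4167 s,t,n mm [7.2714 0.6706 0.9403] F s,t,n 6.705232677829213 0.9565039972819448 -0.21624746979742704 w 0.04361528368623572 roterr [0.0989 0.0056 0.035 ] [ 0.2241  0.5111 -0.461   2.2278  1.7949  0.2432 -1.7779]
```

Call:
apply_moves:
  moves:
    - [0,0,0,0,0.001,0,-0.5]
    - [0,0,0,0,0.001,0,-0.5]
    - [0,0,0,0,0.001,0,-0.5]
    - [0,0,0,0,0,0,-0.5]
    - [0,0,0,0,0,0,-0.5]
    - [0,0,0,0,0,0,-0.5]
    - [0,0,0,0,0,0,-0.5]
    - [0,0,0,0,0,0,-0.5]

```text
clock: 21.08
tcp_pos: [0.5953, 0.0239, 0.0487]
orientation: [1.866, 2.046, 0.507]
contact_force: [1.0, -0.3, -2.7]
grip_width: 0.0436
gripper_force: 41.5
```

```bash
python3 st.py
```

```text
21.0833 s,t,n mm [7.271  0.4558 0.7212] F s,t,n -0.44746448091766083 -0.36888214920676643 -2.8293081742961883 w 0.043582219378431306 roterr [-0.1328  0.0035  0.0414] [ 0.2168  0.5098 -0.4517  2.2253  1.7729  0.2374 -1.7573]
```

Call:
apply_moves:
  moves:
    - [0,0,0,0,0,0.001,-0.5]
    - [0,0,0,0,0,0,-0.5]
    - [0,0,0,0,0,0.001,-0.5]
    - [0,0,0,0,0,0,-0.5]
    - [0,0,0,0,0,0,-0.5]
    - [0,0,0,0,0,0,-0.5]
    - [0,0,0,0,0,0,-0.5]
    - [0,0,0,0,0,0,-0.5]

```text
clock: 21.75
tcp_pos: [0.5957, 0.0238, 0.0482]
orientation: [1.865, 2.045, 0.508]
contact_force: [-14.5, -2.3, 23.5]
grip_width: 0.0433
gripper_force: 44.6
```

```bash
python3 st.py; python3 - <<'E'
from h import *
o=telemetry.get_obs();print(o["moment"],o["contact_force"])
im=grab_frame("wrist");b=grab_frame("top");cv2.imwrite("pics/w7.png",im);cv2.imwrite("pics/top7.png",b)
E
```

```text
21.75 s,t,n mm [7.3716 0.3151 0.1467] F s,t,n -1.9527758744489407 -0.9871055478071287 27.61492563586714 w 0.043321276685758595 roterr [-0.0531  0.043   0.059 ] [ 0.2206  0.5121 -0.4566  2.2254  1.782   0.2415 -1.7648]
[-0.0268  1.2982 -0.0787] [-14.537   -2.3251  23.4658]
```

The tin is seated flat: 27 N square to the plate and almost no force along it, at n ≈ 0. I'll ease off the pressure, then open.

Call:
apply_moves:
  moves:
    - [0,0,0,0,0,-0.001,-0.5]
    - [0,0,0,0,0,-0.0005,-0.5]
    - [0,0,0,0,0,0,-0.5]
    - [0,0,0,0,0,0,-0.5]
    - [0,0,0,0,0,0,-0.5]
    - [0,0,0,0,0,0,-0.5]
    - [0,0,0,0,0,0,-0.5]
    - [0,0,0,0,0,0,-0.5]
  grip_force: 20

```text
clock: 22.52
tcp_pos: [0.5959, 0.0237, 0.0485]
orientation: [1.866, 2.045, 0.507]
contact_force: [-4.1, -1.5, 3.9]
grip_width: 0.0435
gripper_force: 42.4
```

```bash
python3 st.py
```

```text
22.5167 s,t,n mm [7.6531 0.1745 0.2762] F s,t,n -1.8550776016137172 -1.114271866316553 5.408048026587436 w 0.0435086713222932 roterr [-0.1007  0.0325  0.0261] [ 0.2188  0.5112 -0.4538  2.2244  1.7746  0.2393 -1.7582]
```

Call:
apply_moves:
  moves:
    - [0,0,0,0,-0.001,0,-0.5]
    - [0,0,0,0,-0.001,0,-0.5]
    - [0,0,0,0,-0.001,0,-0.5]
    - [0,0,0,0,0,0,-0.5]
    - [0,0,0,0,0,0,-0.5]
    - [0,0,0,0,0,0,-0.5]
    - [0,0,0,0,0,0,-0.5]
    - [0,0,0,0,0,0,-0.5]

```text
clock: 23.18
tcp_pos: [0.5958, 0.0237, 0.0485]
orientation: [1.863, 2.043, 0.511]
contact_force: [4.7, -2.2, 4.1]
grip_width: 0.0437
gripper_force: 41.7
```

```bash
python3 st.py; python3 - <<'E'
from h import *
a=np.load if 0 else None
im=cv2.imread("pics/w7.png");t=cv2.imread("pics/top7.png")[140:260,120:260]
x=cv2.resize(im[20:320,110:400],None,fx=1.4,fy=1.4);y=cv2.resize(t,(380,326),interpolation=2)
y=cv2.copyMakeBorder(y,0,x.shape[0]-326,0,0,0);cv2.imwrite("pics/c7.png",np.hstack([x,y]))
E
```

```text
23.1833 s,t,n mm [7.5615 0.2652 0.3708] F s,t,n 5.896183756857966 -2.64641486180816 1.4606959999861309 w 0.04372313810664728 roterr [0.1233 0.0419 0.0303] [ 0.2287  0.5134 -0.466   2.2267  1.7954  0.2466 -1.7766]
```

The tin doesn't move when pushed 3 mm down the slope, and the force builds instead, so it is against the lip. I'll unload and release slowly.

Call:
apply_moves:
  moves:
    - [0,0,0,0,0.001,0,-0.5]
    - [0,0,0,0,0.001,0,-0.5]
    - [0,0,0,0,0,0,-0.5]
    - [0,0,0,0,0,0,0.05]
    - [0,0,0,0,0,0,0.1]
    - [0,0,0,0,0,0,0.2]
    - [0,0,0,0,0,0,0.3]
    - [0,0,0,0,0,0,0.3]

```text
clock: 23.85
tcp_pos: [0.5958, 0.0245, 0.0486]
orientation: [1.864, 2.046, 0.51]
contact_force: [2.4, 0.9, 4.2]
grip_width: 0.0559
gripper_force: 0.0
```

Call:
apply_moves:
  moves:
    - [0,0,0,0,0,0,0.3]
    - [0,0,0,0,0,0,0.3]
    - [0,0,0,0,0,-0.003,0.3]
    - [0,0,0,0,0,-0.006,0.3]
    - [0,0,0,0,0,-0.01,0.3]
    - [0,0,0,0,0,-0.014,0.3]
    - [0,0,0,0,0,-0.014,0.3]
    - [0,0,0,0,0,-0.014,0.3]

```text
clock: 24.52
tcp_pos: [0.5646, 0.0214, 0.1012]
orientation: [1.867, 2.048, 0.506]
contact_force: [-1.2, 0.8, 0.4]
grip_width: 0.0557
gripper_force: 0.0
```

Call:
apply_moves:
  moves:
    - [0,0,0,0,0,-0.015,0.3]
    - [0,0,0,0,0,-0.015,0.3]
    - [0,0,0,0,0,-0.015,0.3]
    - [0,0,0,0,0,-0.015,0.3]
    - [0,0,0,0,0,-0.01,0.3]
    - [0,0,0,0,0,0,0.3]
    - [0,0,0,0,0,0,0.3]
    - [0,0,0,0,0,0,0.3]

```text
clock: 25.18
tcp_pos: [0.5335, 0.0179, 0.1628]
orientation: [1.867, 2.046, 0.507]
contact_force: [0.1, 0.3, 0.7]
grip_width: 0.0552
gripper_force: 0.0
```

```bash
python3 - <<'E'
from h import *
o=telemetry.get_obs();im=grab_frame("wrist");cv2.imwrite("pics/w8.png",im);t=grab_frame("top");s_=grab_frame("scene");cv2.imwrite("pics/scene8.png",s_)
print(o["clock"],o["tcp_pos"],o["contact_force"],o["grip_width"])
x=cv2.resize(im[:300,100:400],None,fx=1.5,fy=1.5,interpolation=2);y=cv2.resize(s_[70:330,230:430],(346,450),interpolation=2)
cv2.imwrite("pics/c8.png",np.hstack([x,y]))
E
```

```text
25.1833 [0.5335 0.0179 0.1628] [0.1157 0.3355 0.6783] 0.05516754760011456
```

View pics/c8.png

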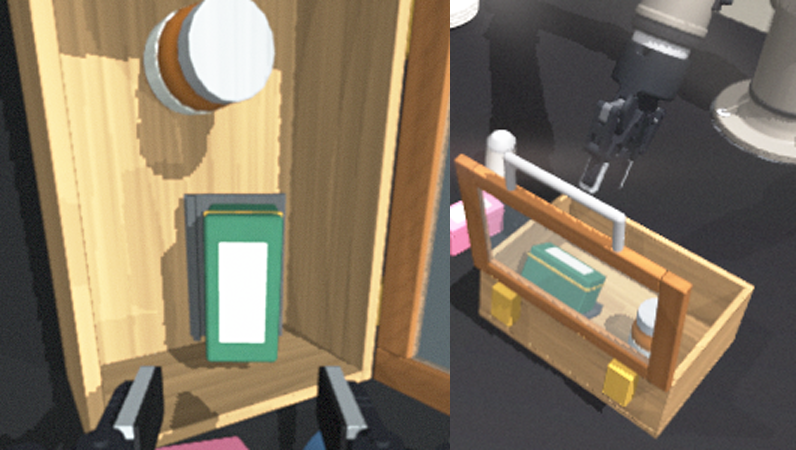

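```bash
cat > m.py <<'E'
from h import *
import sys,pickle
o=telemetry.get_obs();im=grab_frame("wrist");np.save("w9.npy",im);pickle.dump(o,open("w9.pkl","wb"))
S=silhouettes("tin","wrist");g=green(im)
s0=max(S,key=lambda s:(g[s["mask"]]>0).mean());m=s0["mask"].astype(float);print(s0["p"],s0["extent"])
yaw=.0915;a=np.radians(28);seat=np.array([.596,.0235,.032])
T0=Tb(*seat[:2],yaw,seat[2])@np.block([[R.from_euler("y",-a).as_matrix(),np.zeros((3,1))],[0,0,0,1]])
import h
pj=h.proj
h.proj=lambda P,n,_=None:pj(ap(T0,P),"wrist",o)
print("tin s,t,yaw",h.fitmask([("wrist",m)],boxpts(.044,.09,.05),[.004,0,0]),h.fitmask([("wrist",m)],boxpts(.044,.09,.05),[.004,0,0,0]))
# pred pixels of rest edges/lips
P=[(-.027,.05,.008),(-.022,.05,.008),(-.022,.05,0),(.0365,.05,0),(-.027,-.02,.008),(-.022,-.02,.008),(-.022,-.02,0)]
print("rest pred",h.proj(P,0))
gr=cv2.cvtColor(im,cv2.COLOR_BGR2GRAY).astype(int);
for row in(150,180,200): print(row,[int(v) for v in gr[row-2:row+3,216:248].mean(0)])
for row in(132,): print(row,[int(v) for v in gr[row-1:row+2,216:300].mean(0)])
E
python3 m.py
```

```text
0.91 [261.1, 187.4, 53.4, 106.0]
tin s,t,yaw (array([ 0.0073,  0.001 , -0.0169]), np.float64(0.06307001795332134)) (array([ 0.0072, -0.0009, -0.009 , -0.0086]), np.float64(0.018134958748383667))
rest pred [[224.4094 133.1659]
 [229.7072 133.1758]
 [230.5222 132.0921]
 [290.8573 132.161 ]
 [227.0851 202.5139]
 [231.9715 202.5213]
 [232.6702 199.8132]]
150 [160, 135, 132, 133, 137, 137, 124, 95, 91, 110, 110, 97, 91, 85, 65, 73, 82, 84, 81, 78, 98, 117, 135, 136, 137, 136, 137, 136, 137, 138, 137, 135]
180 [141, 143, 139, 137, 136, 137, 140, 136, 106, 86, 82, 81, 83, 85, 77, 64, 76, 83, 81, 71, 89, 115, 133, 139, 141, 139, 138, 136, 142, 217, 255, 255]
200 [136, 138, 143, 139, 136, 137, 136, 140, 134, 105, 85, 81, 82, 84, 83, 78, 65, 76, 80, 75, 81, 102, 125, 136, 138, 138, 138, 137, 132, 197, 255, 255]
132 [212, 207, 190, 187, 189, 179, 137, 107, 111, 109, 111, 113, 104, 87, 99, 112, 116, 117, 117, 118, 119, 118, 119, 118, 119, 119, 120, 121, 121, 115, 119, 118, 118, 117, 117, 119, 119, 120, 119, 116, 113, 115, 117, 114, 114, 117, 115, 115, 117, 120, 117, 116, 116, 117, 118, 119, 115, 117, 116, 115, 119, 116, 114, 117, 116, 114, 116, 116, 117, 116, 116, 119, 120, 125, 142, 144, 133, 114, 108, 108, 111, 110, 111, 111]
```

The picture shows the tin flat and aligned on the rest, with the lid still open. The fit leaves about a 6 mm gap to the lip: lip inner edge at column 232, tin edge at 237. That is inside tolerance but not yet against the lip. I'll go back down with the fingers open and nudge it gently downslope.

Call:
apply_moves:
  moves:
    - [0,0,0,0,0,0.015,0.3]
    - [0,0,0,0,0,0.02,0.3]
    - [0,0,0,0,0,0.02,0.3]
    - [0,0,0,0,0,0.02,0.3]
    - [0,0,0,0,0,0.015,0.3]
    - [0,0,0,0,0,0.01,0.3]
    - [0,0,0,0,0,0.005,0.3]
    - [0,0,0,0,0,0,0.3]

```text
clock: 26.1
tcp_pos: [0.5829, 0.0234, 0.0695]
orientation: [1.866, 2.048, 0.507]
contact_force: [-0.2, -0.5, 0.1]
grip_width: 0.0557
gripper_force: 0.0
```

Call:
apply_moves:
  moves:
    - [0,0,0,0,0,0.01,0.3]
    - [0,0,0,0,0,0.007,0.3]
    - [0,0,0,0,0,0.003,0.3]
    - [0,0,0,0,0,0,0.3]
    - [0,0,0,0,0,0,0.3]
    - [0,0,0,0,0,0,0.3]
    - [0,0,0,0,0,0,0.3]
    - [0,0,0,0,0,0,0.3]

```text
clock: 26.77
tcp_pos: [0.5924, 0.0236, 0.0538]
orientation: [1.865, 2.045, 0.508]
contact_force: [0.7, -0.0, 0.7]
grip_width: 0.055
gripper_force: 0.0
```

```bash
python3 st.py
```

```text
26.7667 s,t,n mm [7.1167 0.441  6.6235] F s,t,n 0.9979355524782246 -0.07649998806650926 0.30363598152328225 w 0.05498674862882503 roterr [-0.057   0.0164  0.0454] [ 0.233   0.4989 -0.4706  2.2303  1.7397  0.2414 -1.7241]
```

Call:
apply_moves:
  moves:
    - [0,0,0,0,-0.001,0,0.3]
    - [0,0,0,0,-0.001,0,0.3]
    - [0,0,0,0,-0.001,0,0.3]
    - [0,0,0,0,-0.001,0,0.3]
    - [0,0,0,0,-0.001,0,0.3]
    - [0,0,0,0,0,0,0.3]
    - [0,0,0,0,0,0,0.3]
    - [0,0,0,0,0,0,0.3]

```text
clock: 27.43
tcp_pos: [0.5922, 0.0235, 0.054]
orientation: [1.861, 2.041, 0.514]
contact_force: [7.6, 0.9, 7.6]
grip_width: 0.0556
gripper_force: 0.0
```

```bash
python3 st.py
```

```text
27.4333 s,t,n mm [6.9564 0.3747 6.8879] F s,t,n 10.339892255602955 0.1903559072028392 3.1324794238664566 w 0.05564808582520163 roterr [0.3251 0.0542 0.0395] [ 0.2487  0.5021 -0.4898  2.2344  1.776   0.2529 -1.7566]
```

The fingers haven't reached the tin yet, but about 10 N already builds up, so the gripper's body is touching the front wall at this tilt. I'll retract and nudge with a nearly vertical tool instead, using the rear finger's tip low on the tin's upper side.

```bash
python3 - <<'E'
from h import *
yaw=.0915;a=np.radians(28);f=np.array([np.cos(yaw),np.sin(yaw),0]);k=np.array([0,0,1.])
n=-f*np.sin(a)+k*np.cos(a);s=f*np.cos(a)+k*np.sin(a);seat=np.array([.596,.0235,.032])
p,Rm=now();b=np.radians(5);Q=tool(yaw,b);z=Q[:,2]
pc=p-.003*s # commanded lies about here
A=seat-.009*f+.024*k
print(A)
plan(pc,Rm,[(p+.002*s,Rm,2,.3),(p+.002*s+.085*n,Rm,6,.3),(A-.09*z,Q,8,.56),(A-.03*z,Q,4,.56),(A-.012*z,Q,2,.56),(A-.012*z,Q,2,.56)])
E
```

```text
[0.587  0.0227 0.056 ]
[[0,0,0,-0,0.002,0,0.3],
[0,0,0,-0,0.003,0,0.3],
[0,0,0,-0,0,-0.014,0.3],
[0,0,0,-0,0,-0.014,0.3],
[0,0,0,-0,0,-0.014,0.3],
[0,0,0,-0,0,-0.014,0.3],
[0,0,0,-0,0,-0.014,0.3],
[0,0,0,-0,0,-0.015,0.3]]

[[0.49,0,0,-0,0.004,-0,0.56],
[0.49,0,0,-0,0.004,-0,0.56],
[0.48,0,0,-0,0.004,-0.001,0.56],
[0.49,0,0,-0,0.004,-0.001,0.56],
[0.48,0,0,-0,0.003,-0.001,0.56],
[0.49,0,0,-0,0.003,-0.001,0.56],
[0.48,0.01,0,-0,0.004,-0.001,0.56],
[0.49,0,0,-0,0.003,-0.002,0.56]]

[[-0,0,0,-0,-0,0.015,0.56],
[-0,0,0,-0,-0,0.015,0.56],
[-0,0,0,-0,-0,0.015,0.56],
[-0,0,0,-0,-0,0.015,0.56],
[-0,0,0,-0,-0,0.009,0.56],
[-0,0,0,-0,-0,0.009,0.56],
[-0,0,0,-0,-0,0,0.56],
[-0,0,0,-0,-0,0,0.56]]

end [0.586  0.0231 0.068 ] [2.0765 2.2765 0.099 ] 24
```

Call:
apply_moves:
  moves:
    - [0,0,0,0,0.002,0,0.3]
    - [0,0,0,0,0.003,0,0.3]
    - [0,0,0,0,0,-0.014,0.3]
    - [0,0,0,0,0,-0.014,0.3]
    - [0,0,0,0,0,-0.014,0.3]
    - [0,0,0,0,0,-0.014,0.3]
    - [0,0,0,0,0,-0.014,0.3]
    - [0,0,0,0,0,-0.015,0.3]

```text
clock: 28.1
tcp_pos: [0.5514, 0.0202, 0.1282]
orientation: [1.866, 2.048, 0.506]
contact_force: [0.5, -0.6, -0.3]
grip_width: 0.0554
gripper_force: 0.0
```

Call:
apply_moves:
  moves:
    - [0.49,0,0,0,0.004,0,0.56]
    - [0.49,0,0,0,0.004,0,0.56]
    - [0.48,0,0,0,0.004,-0.001,0.56]
    - [0.49,0,0,0,0.004,-0.001,0.56]
    - [0.48,0,0,0,0.003,-0.001,0.56]
    - [0.49,0,0,0,0.003,-0.001,0.56]
    - [0.48,0.01,0,0,0.004,-0.001,0.56]
    - [0.49,0,0,0,0.003,-0.002,0.56]

```text
clock: 28.77
tcp_pos: [0.5774, 0.0219, 0.1436]
orientation: [2.08, 2.28, 0.092]
contact_force: [0.4, -0.2, -0.1]
grip_width: 0.0664
gripper_force: 0.0
```

Call:
apply_moves:
  moves:
    - [0,0,0,0,0,0,0.56]
    - [0,0,0,0,0,0,0.56]
    - [0,0,0,0,0,0,0.56]
    - [0,0,0,0,0,0,0.56]
    - [0,0,0,0,0,0,0.56]
    - [0,0,0,0,0,0,0.56]
    - [0,0,0,0,0,0,0.56]
    - [0,0,0,0,0,0,0.56]

```text
clock: 29.43
tcp_pos: [0.5782, 0.022, 0.1443]
orientation: [2.077, 2.277, 0.096]
contact_force: [0.1, 0.0, -0.3]
grip_width: 0.0667
gripper_force: 0.0
```

```bash
python3 m.py; python3 - <<'E'
from h import *
yaw=.0915;f=np.array([np.cos(yaw),np.sin(yaw),0]);k=np.array([0,0,1.]);seat=np.array([.596,.0235,.032])
p,Rm=now();Q=tool(yaw,np.radians(5));z=Q[:,2];A=seat-.009*f+.024*k;print(p,telemetry.get_obs()["grip_width"])
plan(p,Rm,[(A-.03*z,Q,4,.56),(A-.001*z,Q,4,.56)])
E
```

```text
0.66 [266.1, 199.8, 71.1, 126.4]
tin s,t,yaw (array([ 0.0071,  0.0014, -0.054 ]), np.float64(0.07525593894800275)) (array([ 0.0036, -0.0013, -0.0121, -0.0086]), np.float64(0.024725534082550293))
rest pred [[237.0289 135.4873]
 [242.1445 135.8024]
 [246.1147 134.6441]
 [310.4621 138.4298]
 [238.9344 209.4276]
 [243.6343 210.2061]
 [247.2448 207.3283]]
150 [211, 206, 202, 202, 201, 195, 197, 203, 210, 215, 220, 217, 182, 141, 128, 123, 116, 115, 112, 112, 113, 109, 111, 109, 110, 108, 107, 107, 108, 105, 106, 105]
180 [214, 213, 214, 211, 210, 211, 203, 163, 128, 124, 127, 127, 124, 108, 122, 131, 129, 127, 127, 123, 143, 222, 255, 254, 254, 254, 254, 254, 254, 254, 254, 254]
200 [209, 212, 214, 215, 215, 213, 213, 205, 159, 127, 127, 127, 124, 110, 112, 128, 132, 134, 133, 129, 130, 202, 255, 255, 254, 254, 254, 254, 254, 254, 254, 254]
132 [203, 198, 207, 211, 212, 208, 206, 209, 216, 218, 216, 213, 209, 207, 212, 218, 221, 221, 218, 213, 198, 174, 147, 123, 112, 110, 110, 113, 117, 121, 133, 135, 140, 141, 141, 140, 140, 143, 145, 145, 145, 148, 154, 154, 147, 142, 145, 151, 155, 160, 164, 165, 171, 176, 180, 180, 183, 183, 183, 185, 186, 183, 183, 185, 183, 186, 187, 193, 194, 193, 200, 203, 206, 208, 215, 219, 215, 210, 206, 207, 209, 212, 210, 207]
[0.5783 0.022  0.1443] 0.06673809224101372
[[-0.01,0,0,-0,0,0.015,0.56],
[-0,0,0,-0,0,0.015,0.56],
[-0.01,0,0,-0,0.001,0.014,0.56],
[-0,0,0,-0,0,0.015,0.56],
[-0,0,0,-0,0,0.007,0.56],
[-0,0,0,-0,0,0.007,0.56],
[-0,0,0,-0,0,0.007,0.56],
[-0,0,0,-0,0,0.008,0.56]]

end [0.5869 0.0227 0.0568] [2.0765 2.276  0.0987] 8
```

Call:
apply_moves:
  moves:
    - [-0.01,0,0,0,0,0.015,0.56]
    - [0,0,0,0,0,0.015,0.56]
    - [-0.01,0,0,0,0.001,0.014,0.56]
    - [0,0,0,0,0,0.015,0.56]
    - [0,0,0,0,0,0.007,0.56]
    - [0,0,0,0,0,0.007,0.56]
    - [0,0,0,0,0,0.007,0.56]
    - [0,0,0,0,0,0.006,0.56]

```text
clock: 30.2
tcp_pos: [0.5869, 0.023, 0.0581]
orientation: [2.077, 2.276, 0.099]
contact_force: [0.8, -0.6, -0.4]
grip_width: 0.0665
gripper_force: 0.0
```

```bash
python3 st.py; python3 - <<'E'
from h import *
yaw=.0915;a=np.radians(28);f=np.array([np.cos(yaw),np.sin(yaw),0]);k=np.array([0,0,1.]);s=f*np.cos(a)+k*np.sin(a)
p,Rm=now();plan(p,Rm,[(p-.006*s,Rm,6,.56)],rd=(2,4))
E
```

```text
30.2 s,t,n mm [ 4.1636  0.291  13.0173] F s,t,n 0.4763346028022099 -0.7084686511907066 -0.6618805697024832 w 0.06654473223179617 roterr [-23.0126   0.0092   0.0145] [ 0.42    0.6353 -0.7458  1.9307  0.6606  0.735  -0.6121]
[[0,0,0,0,-0.0009,0.0004,0.56],
[0,0,0,0,-0.0009,0.0004,0.56],
[0,0,0,0,-0.0009,0.0004,0.56],
[0,0,0,0,-0.0009,0.0004,0.56],
[0,0,0,0,-0.001,0.0004,0.56],
[0,0,0,0,-0.0009,0.0003,0.56]]

end [0.5816 0.0225 0.0553] [2.0766 2.2763 0.0989] 6
```

Call:
apply_moves:
  moves:
    - [0,0,0,0,-0.001,0.0004,0.56]
    - [0,0,0,0,-0.001,0.0004,0.56]
    - [0,0,0,0,-0.001,0.0004,0.56]
    - [0,0,0,0,-0.001,0.0004,0.56]
    - [0,0,0,0,-0.001,0.0004,0.56]
    - [0,0,0,0,0,0,0.56]
    - [0,0,0,0,0,0,0.56]
    - [0,0,0,0,0,0,0.56]

```text
clock: 30.87
tcp_pos: [0.582, 0.0223, 0.0564]
orientation: [2.077, 2.276, 0.099]
contact_force: [-1.3, -0.5, 0.9]
grip_width: 0.067
gripper_force: 0.0
```

Call:
apply_moves:
  moves:
    - [0,0,0,0,-0.001,0.0004,0.56]
    - [0,0,0,0,-0.001,0.0004,0.56]
    - [0,0,0,0,-0.001,0.0004,0.56]
    - [0,0,0,0,0,0,0.56]
    - [0,0,0,0,0,0,0.56]
    - [0,0,0,0,0,0,0.56]
    - [0,0,0,0,0,0,0.56]
    - [0,0,0,0,0,0,0.56]

```text
clock: 31.53
tcp_pos: [0.5791, 0.0221, 0.0548]
orientation: [2.077, 2.276, 0.099]
contact_force: [-0.4, -0.0, 0.3]
grip_width: 0.0666
gripper_force: 0.0
```

```bash
python3 st.py;python3 m.py
```

```text
31.5333 s,t,n mm [-4.2987  0.1438 13.8145] F s,t,n -0.2553586366791724 0.02113043419472549 0.46912126141663546 w 0.06663225965152647 roterr [-23.016    0.0203   0.0104] [ 0.4216  0.6298 -0.7434  1.9505  0.6659  0.7204 -0.621 ]
0.69 [276.3, 254.9, 114.6, 188.1]
tin s,t,yaw (array([ 0.0069,  0.0011, -0.0395]), np.float64(0.07928726381385498)) (array([ 0.0047, -0.0008, -0.0086, -0.0056]), np.float64(0.03664373314180591))
rest pred [[237.3982 156.7424]
 [245.0502 157.4375]
 [250.7674 154.8844]
 [350.647  163.4535]
 [240.0607 260.0758]
 [246.8284 261.6707]
 [251.8296 255.7872]]
150 [199, 203, 207, 208, 211, 210, 208, 202, 200, 200, 198, 204, 207, 212, 213, 214, 211, 208, 203, 203, 202, 191, 165, 140, 123, 116, 109, 107, 105, 105, 110, 113]
180 [184, 184, 189, 197, 206, 209, 212, 211, 205, 196, 188, 174, 158, 140, 132, 122, 120, 115, 99, 96, 99, 100, 103, 103, 108, 106, 106, 110, 113, 115, 118, 117]
200 [191, 188, 185, 184, 186, 167, 114, 97, 110, 119, 121, 121, 120, 119, 121, 119, 120, 120, 120, 119, 120, 120, 120, 121, 120, 120, 121, 122, 123, 126, 126, 127]
132 [203, 206, 209, 212, 209, 175, 144, 131, 132, 133, 133, 138, 139, 141, 142, 141, 140, 134, 129, 125, 122, 127, 125, 126, 128, 128, 141, 172, 183, 187, 192, 194, 194, 193, 191, 190, 201, 204, 202, 201, 200, 198, 197, 195, 198, 197, 198, 199, 200, 200, 201, 201, 198, 197, 191, 185, 180, 181, 183, 184, 185, 188, 194, 201, 205, 205, 206, 204, 203, 205, 207, 209, 208, 206, 206, 207, 206, 209, 207, 206, 203, 203, 198, 194]
```

Call:
apply_moves:
  moves:
    - [0,0,0,0,-0.001,0.0004,0.56]
    - [0,0,0,0,-0.001,0.0004,0.56]
    - [0,0,0,0,-0.001,0.0004,0.56]
    - [0,0,0,0,0,0,0.56]
    - [0,0,0,0,0,0,0.56]
    - [0,0,0,0,0,0,0.56]
    - [0,0,0,0,0,0,0.56]
    - [0,0,0,0,0,0,0.56]

```text
clock: 32.3
tcp_pos: [0.5762, 0.0218, 0.0534]
orientation: [2.077, 2.276, 0.099]
contact_force: [0.2, 0.4, -0.7]
grip_width: 0.0669
gripper_force: 0.0
```

```bash
python3 st.py|cut -c1-200;python3 m.py|head -2
```

```text
32.3 s,t,n mm [-7.5217  0.1314 13.8895] F s,t,n -0.0945979776587955 0.3932906602602123 -0.766144906409043 w 0.06688462107958848 roterr [-23.0144   0.0207   0.0105] [ 0.4218  0.6282 -0.7422  1.9579  0.
0.77 [277.8, 256.8, 109.4, 191.0]
tin s,t,yaw (array([ 0.0032,  0.0008, -0.042 ]), np.float64(0.07942304107124032)) (array([ 0.0012, -0.001 , -0.0069, -0.0057]), np.float64(0.034868700382767126))
```

Call:
apply_moves:
  moves:
    - [0,0,0,0,-0.001,0.0004,0.56]
    - [0,0,0,0,-0.001,0.0004,0.56]
    - [0,0,0,0,-0.001,0.0004,0.56]
    - [0,0,0,0,0,0,0.56]
    - [0,0,0,0,0,0,0.56]
    - [0,0,0,0,0,0,0.56]
    - [0,0,0,0,0,0,0.56]
    - [0,0,0,0,0,0,0.56]

```text
clock: 33.07
tcp_pos: [0.5733, 0.0215, 0.0519]
orientation: [2.077, 2.276, 0.099]
contact_force: [0.7, -0.4, -0.4]
grip_width: 0.0666
gripper_force: 0.0
```

```bash
python3 st.py|cut -c1-200;python3 m.py|head -2
```

```text
33.0667 s,t,n mm [-10.7306   0.1246  13.9501] F s,t,n 0.42970787858488646 -0.5024521782933341 -0.6768597988932187 w 0.06659233183127011 roterr [-23.0123   0.0206   0.0105] [ 0.422   0.6266 -0.7409  1.
0.82 [278.1, 255.9, 115.5, 192.7]
tin s,t,yaw (array([ 0.    ,  0.0011, -0.0304]), np.float64(0.07564879485141751)) (array([-0.0016, -0.0007, -0.0035, -0.0051]), np.float64(0.03498980705790988))
```

Call:
apply_moves:
  moves:
    - [0,0,0,0,-0.001,0.0004,0.56]
    - [0,0,0,0,-0.0005,0.0002,0.56]
    - [0,0,0,0,0,0,0.56]
    - [0,0,0,0,0,0,0.56]
    - [0,0,0,0,0,0,0.56]
    - [0,0,0,0,0,0,0.56]
    - [0,0,0,0,0,0,0.56]
    - [0,0,0,0,0,0,0.56]

```text
clock: 33.83
tcp_pos: [0.5722, 0.0215, 0.0514]
orientation: [2.076, 2.276, 0.1]
contact_force: [2.4, 0.1, 1.0]
grip_width: 0.0668
gripper_force: 1.1
```

```bash
python3 st.py|cut -c1-120;python3 m.py|head -2
```

```text
33.8333 s,t,n mm [-11.9977   0.2247  13.9962] F s,t,n 2.558583861780777 -0.07597378757233712 -0.21231862416790626 w 0.06
0.92 [277.5, 257.1, 113.4, 191.1]
tin s,t,yaw (array([-0.0004,  0.0009, -0.0266]), np.float64(0.08823734095825952)) (array([-0.0026, -0.0011,  0.0089, -0.006 ]), np.float64(0.03916200324555652))
```

Contact with the lip now: a reaction of about 2.5 N along the slope, with the tin at s ≈ 0. I'll back the finger off and retreat.

Call:
apply_moves:
  moves:
    - [0,0,0,0,0.001,-0.0004,0.56]
    - [0,0,0,0,0.002,-0.001,0.56]
    - [0,0,0,0,0.002,-0.001,0.56]
    - [0,0,0,0,0,-0.005,0.56]
    - [0,0,0,0,0,-0.012,0.56]
    - [0,0,0,0,0,-0.018,0.56]
    - [0,0,0,0,0,-0.02,0.56]
    - [0,0,0,0,0,-0.02,0.56]

```text
clock: 34.6
tcp_pos: [0.5696, 0.0214, 0.1302]
orientation: [2.077, 2.277, 0.098]
contact_force: [0.9, 0.9, 0.4]
grip_width: 0.0664
gripper_force: 0.0
```

Call:
apply_moves:
  moves:
    - [0,0,0,0,-0.002,-0.02,0.56]
    - [0,0,0,0,-0.004,-0.02,0.56]
    - [0,0,0,0,-0.004,-0.015,0.56]
    - [0,0,0,0,0,0,0.56]
    - [0,0,0,0,0,0,0.56]
    - [0,0,0,0,0,0,0.56]
    - [0,0,0,0,0,0,0.56]
    - [0,0,0,0,0,0,0.56]

```text
clock: 35.27
tcp_pos: [0.555, 0.0199, 0.1818]
orientation: [2.077, 2.277, 0.097]
contact_force: [0.6, 0.0, -0.2]
grip_width: 0.0666
gripper_force: 0.0
```

```bash
python3 m.py|head -2; python3 - <<'E'
from h import *
o=telemetry.get_obs();print(o["clock"],o["tcp_pos"],o["contact_force"],o["qvel"].max())
im=grab_frame("scene");old=cv2.imread("pics/scene8.png")
d=cv2.absdiff(im,old)[:, :].max(2);print("lid/box/salt/mug change px:",(d[100:330,120:430]>50).sum())
for t in("salt","mug","jar","lid"): print(t,[(s["p"],np.round(s["extent"],1)) for s in silhouettes(t,"scene")[:1]])
E
```

```text
0.71 [279.1, 185.9, 64.5, 102.9]
tin s,t,yaw (array([-0.0001,  0.002 , -0.0168]), np.float64(0.06946143423368656)) (array([-0.0039, -0.0007,  0.0086, -0.0101]), np.float64(0.023796061800513857))
35.3667 [0.5551 0.02   0.1819] [ 0.1253  0.6414 -0.2482] 0.0008679646942832168
lid/box/salt/mug change px: 932
salt [(0.53, array([261.1, 157.1,  18.3,  29.8]))]
mug [(0.81, array([168.7, 217.2,  58.6,  51.7]))]
jar []
lid [(0.61, array([300.8, 226.9, 139.6, 138.5]))]
```

```bash
python3 -c "
from bench import order
print(order.hand_in())"
```

```text
the job is handed in; nothing more can be done
None
```

I handed the job in at about 35 s; no verdict came back. By my measurements the lid leans on its stop, the green tin sits flat on the rest against the lip and near mid-width, and the salt shaker and mug have not moved. I did not re-measure the jar, but nothing came near it; the gripper body did brush the box's front wall at about 10 N.

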